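Sound the open bore of a transport block, fit the matching spacer, shut the cover

TASK

The chamber at the end of the transport block is still open, with a sealed sample pot somewhere down its bore. Sound the free depth above the pot with the depth rod and put the rod back upright in its stand. Then lower in the one spacer that fills the bore to just below the rim so the pot cannot shift, swing the steel cover fully shut over it, and leave the other two spacers standing in their tray and the beaker, tape roll and timer where they are.

Things in the scene. Friction and masses are not known exactly. Their poses are not given: they have to be found in the camera images.
- block: Fixed aluminium transport block, 96 (x) x 196 (y) x 120 mm high; origin at the centre of its underside. Three upright blind bores stand in a row along its y, 62 mm apart, 12 mm to the -x side of its middle. The bore at the -y end is open; the other two are under shut swing covers with push pins that rise 30 mm above the block's top. A bar handle stands out 35 mm at the +y end.
- bore_mouth (a point): Centre of the open bore's mouth, in the plane of the block's top; axes as the block's. The bore is 34 mm wide. A sealed white-capped pot, 30 mm wide, stands on its bottom; pots differ in height, so the free depth from rim to cap is about 52, 67 or 82 mm (2 mm more than one of the spacers), unseen from outside.
- cover (a joint): Open bore's swing cover: a 4 mm steel plate turning on an upright pivot screw, 1.5 mm above the block's top. 0 = fully shut over the bore, against a stop; it grows, anticlockwise from above, as the cover opens past the block's -y end, to 2.5 rad. It starts open (about 2), stays where left and takes about 1 N at its pin to move. A spacer that stands proud of the rim blocks it.
- cover_pivot (a point): The cover's pivot axis, on the block's top face, 40 mm from bore_mouth in the block's +x direction. The screw head rises 10.5 mm above the block's top.
- cover_pin (a point): Push pin on the cover's free end: upright, 10 mm thick with a 13 mm black cap, from 5.5 to 30 mm above the block's top; this point is on its axis 18 mm above the block's top, 50 mm from the pivot axis. At joint value a it lies from the pivot, in block axes, at 50 mm x (-cos a, -sin a).
- stand: Fixed stand of the depth rod: a round dark steel foot 72 mm wide with a square grey post 36 mm wide, 50 mm high, which has an upright round hole 15 mm wide with a bevelled mouth; the hole's floor is 6 mm up. Origin at the centre of its underside.
- rod_tip (a point): Lower end of the depth rod, on its axis; z points along the rod to the handle. The rod is 172 mm long: a steel shaft 10 mm thick with dark rings 50, 65 and 80 mm from the tip, then from 120 mm up a black round handle 22 mm thick and 52 mm long. It starts upright in its stand. 90 g.
- rod_handle (a point): Middle of the rod's handle, 146 mm above the rod's tip.
- tray: Fixed shallow grey tray, 85 x 250 mm (long along its y), rim 14 mm high, floor about 3 mm thick; origin at the centre of its underside. The three spacers stand in it in a row, 80 mm apart, in any order.
- spacer_50_mid (a point): Centre (half-way up) of the short spacer: a plain white plastic cylinder, 28 mm across and 50 mm high, standing upright; z along its axis, both ends alike. 60 g.
- spacer_65_mid (a point): Centre (half-way up) of the middle spacer: a plain white plastic cylinder, 28 mm across and 65 mm high, standing upright; z along its axis, both ends alike. 60 g.
- spacer_80_mid (a point): Centre (half-way up) of the long spacer: a plain white plastic cylinder, 28 mm across and 80 mm high, standing upright; z along its axis, both ends alike. 60 g.
- beaker: Bystander: clear beaker, 64 mm across, 76 mm high, behind the block; origin at its underside.
- tape_2: Bystander: roll of tape lying flat, 70 mm across, 13 mm high; origin at its underside.
- timer: Bystander: white bench timer, 75 x 75 x 17 mm, in front of the block; origin at its underside.
Things that resemble listed ones, but are neither listed nor needed, are in the scene too. Of the things like the part that bears rod_tip, leave any that is red; of the rest the larger one is meant.

How it is judged:
On the way, in this order (a step that is already met when the one before it is completed fails the run):
1. the depth rod is lowered well down into the open bore (its tip 45 mm or more below the rim), upright (z of rod_tip in the frame of bore_mouth below -0.045 m and horizontal distance between rod_tip and bore_mouth below 0.014 m and angle between rod_tip's own z axis and vertical below 0.25 rad), for 0.2 s.
2. the matching spacer stands in the bore on the pot, its top just below the rim, with the cover still open (((z of spacer_50_mid in the frame of bore_mouth between -0.031 and -0.023 m and horizontal distance between spacer_50_mid and bore_mouth below 0.006 m) or (z of spacer_65_mid in the frame of bore_mouth between -0.0385 and -0.0305 m and horizontal distance between spacer_65_mid and bore_mouth below 0.006 m) or (z of spacer_80_mid in the frame of bore_mouth between -0.046 and -0.038 m and horizontal distance between spacer_80_mid and bore_mouth below 0.006 m)) and value of joint cover above 0.8 rad), for 0.2 s.
At the end, for the whole second after the job is handed in: One spacer stands in the bore, its top 6 mm below to 2 mm above the rim, within 6 mm of the axis; the other two stand upright in the tray; the cover is within 0.12 rad of shut and at rest; the rod stands upright in its stand, its tip at most 15 mm above the stand's underside (((z of spacer_50_mid in the frame of bore_mouth between -0.031 and -0.023 m and horizontal distance between spacer_50_mid and bore_mouth below 0.006 m and horizontal distance between each of spacer_65_mid, spacer_80_mid and tray below 0.13 m and height (world z) of spacer_65_mid below 0.0525 m and angle between each of spacer_65_mid, spacer_80_mid's own z axis and vertical below 0.2 rad and height (world z) of spacer_80_mid below 0.06 m) or (z of spacer_65_mid in the frame of bore_mouth between -0.0385 and -0.0305 m and horizontal distance between spacer_65_mid and bore_mouth below 0.006 m and horizontal distance between each of spacer_50_mid, spacer_80_mid and tray below 0.13 m and height (world z) of spacer_50_mid below 0.045 m and angle between each of spacer_50_mid, spacer_80_mid's own z axis and vertical below 0.2 rad and height (world z) of spacer_80_mid below 0.06 m) or (z of spacer_80_mid in the frame of bore_mouth between -0.046 and -0.038 m and horizontal distance between spacer_80_mid and bore_mouth below 0.006 m and horizontal distance between each of spacer_50_mid, spacer_65_mid and tray below 0.13 m and height (world z) of spacer_50_mid below 0.045 m and angle between each of spacer_50_mid, spacer_65_mid's own z axis and vertical below 0.2 rad and height (world z) of spacer_65_mid below 0.0525 m)) and value of joint cover below 0.12 rad and velocity of joint cover below 0.05 rad/s and z of rod_tip in the frame of stand below 0.015 m and horizontal distance between rod_tip and stand below 0.012 m and angle between rod_tip's own z axis and vertical below 0.2 rad); the robot touches nothing.
It fails at once if the beaker is shifted by more than 30 mm (distance of beaker from where it was at the start of the episode above 0.03 m).
It fails at once if the tape roll is shifted by more than 30 mm (distance of tape_2 from where it was at the start of the episode above 0.03 m).
It fails at once if the timer is shifted by more than 30 mm (distance of timer from where it was at the start of the episode above 0.03 m).
It also fails if it takes over 61 s, if anything falls off the work surface, if the arm or the gripper's body presses on something with over 40 N, if the wrist force passes 120 N, or if a joint passes its speed limit or range.

ROBOT

A 6-joint arm with a two-finger parallel gripper is mounted at the origin on a cart in front of the work surface, level with it; the furniture and walls round the work are solid. World frame = base frame: x ahead of the robot, y to its left, z up, the work surface at z = 0. Lengths are in m, angles in rad, forces in N, time in s.
With the tool pointing down it reaches from about 0.35 to 0.975 m from the base axis. Payload 4.9 kg.
Tool frame: the origin (TCP) lies on the centre line of the jaws, within the pads' length; the fingertips stand 11 mm ahead of it and the grasp point (between the pads) lies 8 mm behind it; z points along the fingers, y is the direction in which the jaws open and shut (so a half turn about z gives the same grasp; the last joint's range is limited). The gripper opens to 85 mm and grips with 20 to 120 N. Pads are 22 mm wide; open, the fingers measure 114 mm over their backs; the gripper's body (76 mm by 85 mm) begins 54 mm behind the grasp point. The pads swing forward as they close: fully open they stand 13 mm farther back than shut.
Start: joints at [1.071, 0.053, 1.613, -0, 1.476, -0.119], TCP at [0.232, 0.58, 0.242] pointing down, gripper open.
Joint ranges: [-3.01, 3.01], [-1.01, 2.22], [0.06, 2.58], [-1.02, 4.17], [0.09, 2.62], [-3.14, 3.14]. Speed limits (rad/s): [2.57, 2.57, 3.14, 3.14, 3.14, 3.14].

INTERFACE

Orientations are given as a rotation vector (axis times angle).
In Python, from station import ctrl gives the robot as it stands.
- The arm moves only by the tool send_rows, never from a script. Its argument "series" is a list of rows, each an object of numbers: "tx", "ty", "tz": the shift along the tool's x, y, z in cm; "wx", "wy", "wz": the turn, a rotation vector about the tool's x, y, z in rad; "jaw": the closure, from 0 (fully open) to 1 (shut). In form: [{"tx": .., "ty": .., "tz": .., "wx": .., "wy": .., "wz": .., "jaw": ..}, ...]. A call has 1 to 5 rows; each row shifts and turns the pose as measured when the row begins, along the tool's axes as they then stand; what a row does not reach is not made up. A row lasts 1/8 s, in which the tool goes at most 62.5 mm and 10.7 degrees, less where a joint would pass 70% of its speed; a pose out of reach is approached as far as the arm can. A call is refused whole if a number of a shift passes 6.25 or a number of a turn 0.188, either way. A call with a gripper value outside its range is refused whole. The fingers move at their own pace and stop on an object; "squeeze" is the grip in N (left out, the last holds). Time passes only in rows, so rows that do not move let the fingers close. It gives the time, the measured TCP pose, the force and the opening at its end, in the units of the state.
- ctrl.get_obs(): the state, without advancing time (a new reading comes with each control period).
- ctrl.get_image(name): name is "scene" or "side" or "wrist"; returns the picture (420x560x3 uint8, red, green, blue); there is no depth.
- ctrl.camera_info(name): a dict with "mtx" (3x3 intrinsics, pixels), "R" (3x3) and "t" (3): a world point X has camera coordinates R X + t. Camera axes: x right, y down, z forward; pixel columns grow to the right and rows downward; lengths in m; the calibration is good to about 2 mm. The wrist camera is an equidistant fisheye: a pixel r from the principal point sees the ray r / f radians off the axis. A picture is of the moment at which its call begins: read the wrist's pose just before it. camera_info takes no time and is no camera call; for the wrist camera it gives the pose at the moment of the call.
- ctrl.finish_job(): hands the job in, once; it reports no verdict.
The state is a dict: "t": time; "q": joint angles; "dq": joint speeds; "effort": joint torques, N m; "tool_pos": TCP position; "tool_rot": TCP orientation; "contact_force": force on the tool from outside, world axes, zero at the start; "wrist_torque": the same for the moment, N m; "opening": finger opening in m.
Only numpy, scipy, OpenCV 4.12 (cv2) and the standard library are available. Lean on these libraries where they do the work, as an engineer would, in place of code of your own. Each camera call takes 0.05 s, during which the arm holds its last target.

## Working session

There is one attempt and no reset: what is moved stays moved. The work goes in short steps, Python scripts to look and compute and a tool call to move; the robot and the scene stay as the last step left them, time stands still between calls to the robot, and variables do not carry over. Pictures are saved under pics/ and viewed, and the job is handed in when it is done.

Besides the shell and the picture viewer there is one more tool, called after "Call:" in YAML: its name, and indented under it one key for each argument. send_rows: Moves the arm, as the interface text tells. Its arguments: {"type":"object","properties":{"series":{"type":"array"},"squeeze":{"type":"number"}},"required":["series"]}

```bash
ls; mkdir -p pics; python3 - <<'E'
from station import ctrl
import cv2,numpy as np
print(ctrl.get_obs())
for n in ["scene","side","wrist"]:
    c=ctrl.camera_info(n); print(n,{k:np.round(v,4).tolist() if not isinstance(v,str) else v for k,v in c.items()})
    im=ctrl.get_image(n); cv2.imwrite(f"pics/{n}0.png",im[:,:,::-1])
E
```

```text
pics
{'t': 0.0, 'q': array([ 1.07097933e+00,  5.33586143e-02,  1.61429470e+00,  3.32438539e-05,
        1.47600475e+00, -1.18981859e-01]), 'dq': array([-3.71465742e-04,  9.67620988e-04, -1.24515459e-03,  8.77374343e-05,
        1.32311886e-03, -2.13105514e-03]), 'effort': array([-8.07950391e-05, -3.93716419e+01, -3.70161545e+01, -1.86909128e-04,
        7.35191221e-03,  3.91438263e-06]), 'tool_pos': array([0.2320006 , 0.57969798, 0.24106149]), 'tool_rot': array([-5.94485521e-01, -3.08415837e+00,  3.07381207e-03]), 'contact_force': array([-0.46140265,  0.19425084, -0.46921539]), 'wrist_torque': array([ 0.0089365 ,  0.04088474, -0.03222463]), 'opening': 0.08511016469084859}
scene {'mtx': [[396.738, 0.0, 281.9839], [0.0, 396.738, 205.7579], [0.0, 0.0, 1.0]], 'R': [[0.8463, -0.5327, -0.0068], [-0.3813, -0.5968, -0.706], [0.372, 0.6, -0.7082]], 't': [-0.4923, 0.3147, 0.8146]}
side {'mtx': [[461.8693, 0.0, 280.2847], [0.0, 461.8693, 208.2859], [0.0, 0.0, 1.0]], 'R': [[0.9836, -0.1801, 0.0021], [-0.0797, -0.4456, -0.8917], [0.1615, 0.8769, -0.4527]], 't': [-0.5685, 0.1572, 1.2992]}
wrist {'mtx': [[325.1923, 0.0, 276.9872], [0.0, 325.1923, 209.1555], [0.0, 0.0, 1.0]], 'R': [[0.3715, 0.9284, -0.0023], [0.8864, -0.354, 0.2982], [0.276, -0.1128, -0.9545]], 't': [-0.6236, -0.039, 0.3788]}
```

View pics/scene0.png

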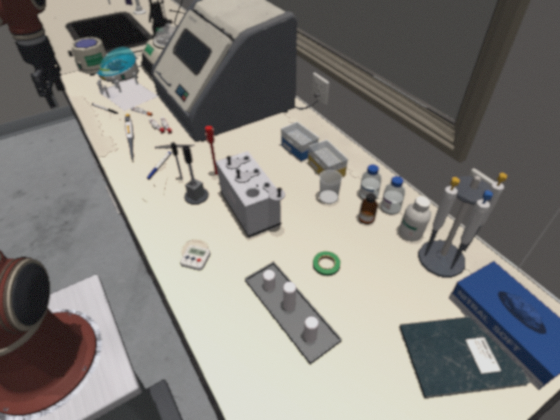

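View pics/side0.png

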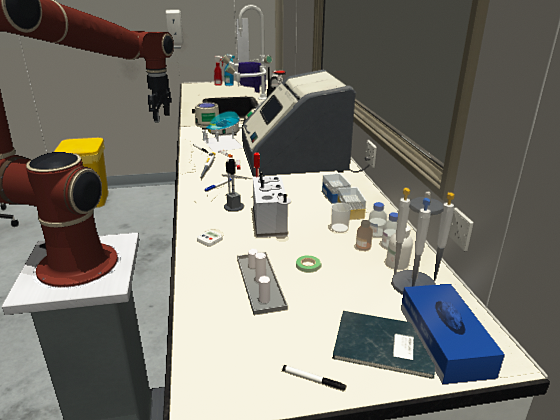

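View pics/wrist0.png

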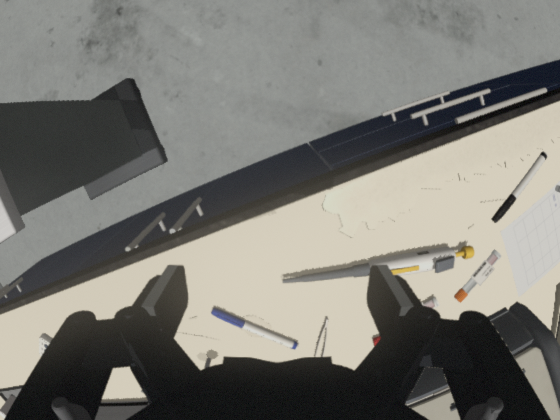

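```bash
python3 - <<'E'
import cv2
a=cv2.imread("pics/scene0.png"); cv2.imwrite("pics/sceneA.png",cv2.resize(a[110:250,140:310],None,fx=4.6,fy=4.2,interpolation=cv2.INTER_CUBIC)) 
b=cv2.imread("pics/side0.png"); cv2.imwrite("pics/sideA.png",cv2.resize(b[140:320,190:350],None,fx=3.3,fy=3.3,interpolation=cv2.INTER_CUBIC))
E
```

```text
(no output)
```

View pics/sceneA.png

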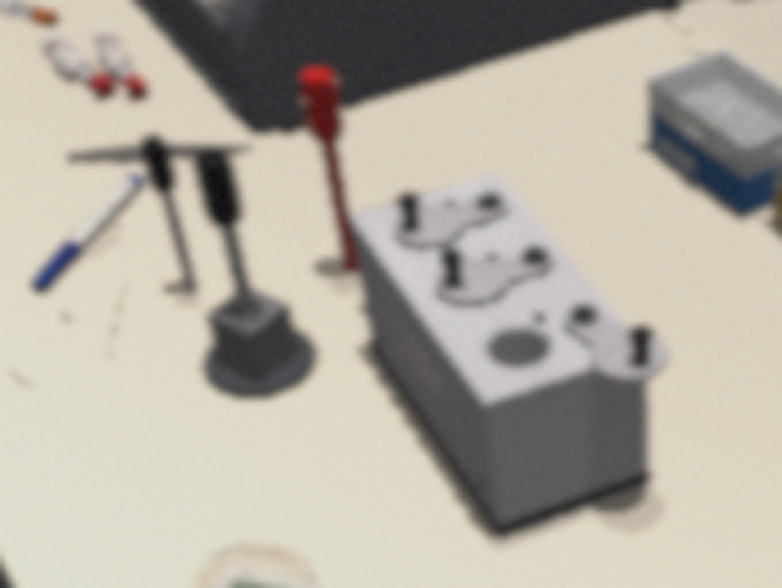

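View pics/sideA.png

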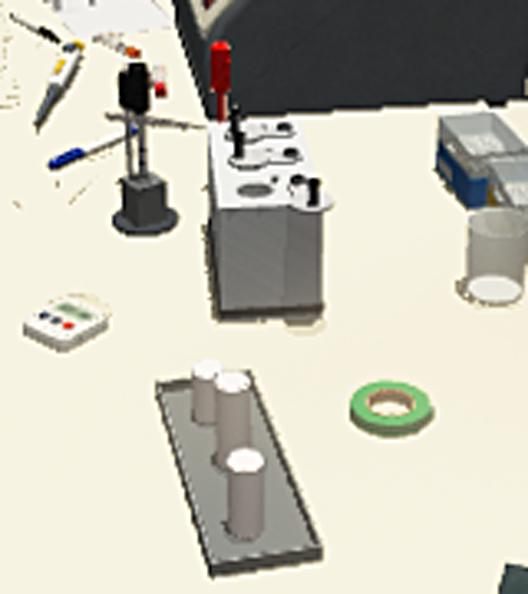

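```bash
cat > h.py <<'E'
import numpy as np,cv2
from scipy.spatial.transform import Rotation as Ro
def ray(c,uv):
    u,v=uv; M=np.array(c['mtx']);R=np.array(c['R']);t=np.array(c['t'])
    if c.get('fish'):
        d=np.array([u-M[0,2],v-M[1,2]]);r=np.hypot(*d);th=r/M[0,0]
        k=np.array([*(d/r*np.sin(th) if r>0 else (0,0)),np.cos(th)])
    else: k=np.linalg.inv(M)@[u,v,1]
    return -R.T@t, R.T@k
def onz(c,uv,z):
    o,d=ray(c,uv); return o+d*(z-o[2])/d[2]
def tri(*cu):
    A=np.zeros((3,3));b=np.zeros(3);L=[]
    for c,uv in cu:
        o,d=ray(c,uv);d=d/np.linalg.norm(d);P=np.eye(3)-np.outer(d,d);A+=P;b+=P@o;L.append((o,P))
    X=np.linalg.solve(A,b); return X,[round(1e3*np.linalg.norm(P@(X-o)),1) for o,P in L]
def proj(c,X):
    M=np.array(c['mtx']);k=np.array(c['R'])@X+np.array(c['t'])
    if c.get('fish'):
        r=np.hypot(k[0],k[1]);th=np.arctan2(r,k[2]);return M[:2,2]+k[:2]/r*th*M[0,0]
    return (M@k)[:2]/k[2]
E
python3 - <<'E'
import cv2
a=cv2.imread("pics/scene0.png")
cv2.imwrite("pics/s1.png",cv2.resize(a[148:218,210:290],None,fx=8,fy=8,interpolation=cv2.INTER_CUBIC))
cv2.imwrite("pics/s2.png",cv2.resize(a[130:210,160:240],None,fx=7,fy=7,interpolation=cv2.INTER_CUBIC))
cv2.imwrite("pics/s3.png",cv2.resize(a[255:365,240:345],None,fx=5,fy=5,interpolation=cv2.INTER_CUBIC))
b=cv2.imread("pics/side0.png")
cv2.imwrite("pics/d1.png",cv2.resize(b[170:240,245:295],None,fx=8,fy=8,interpolation=cv2.INTER_CUBIC))
cv2.imwrite("pics/d2.png",cv2.resize(b[150:220,215:265],None,fx=8,fy=8,interpolation=cv2.INTER_CUBIC))
cv2.imwrite("pics/d3.png",cv2.resize(b[240:320,230:295],None,fx=7,fy=7,interpolation=cv2.INTER_CUBIC))
E
```

```text
(no output)
```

View pics/s1.png

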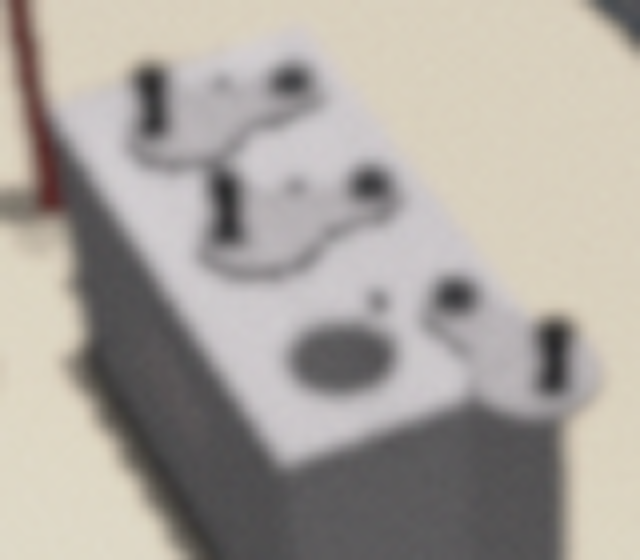

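View pics/s2.png

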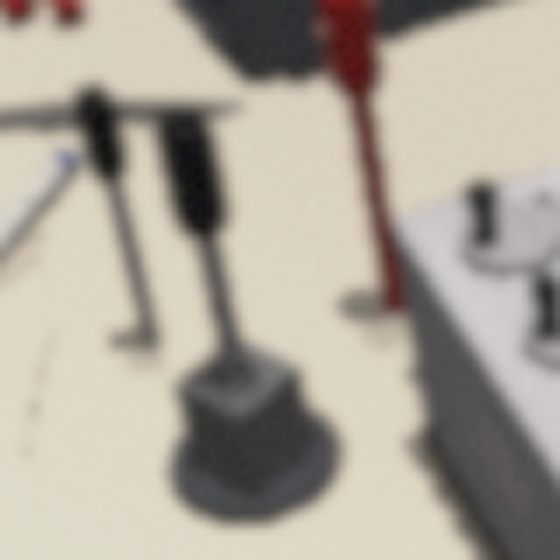

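View pics/s3.png

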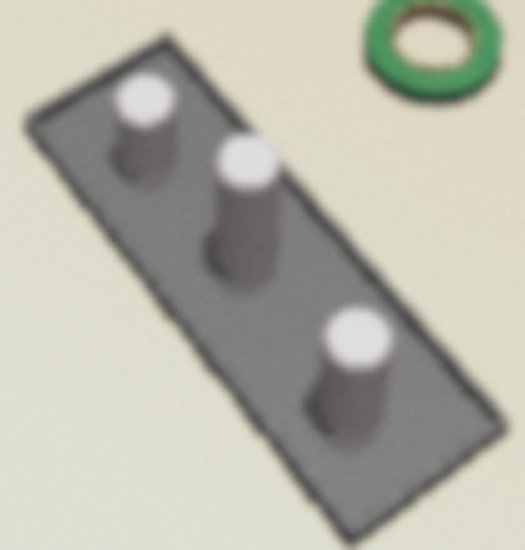

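View pics/d1.png

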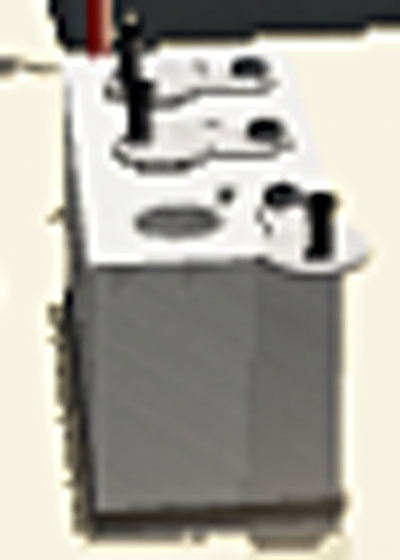

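View pics/d2.png

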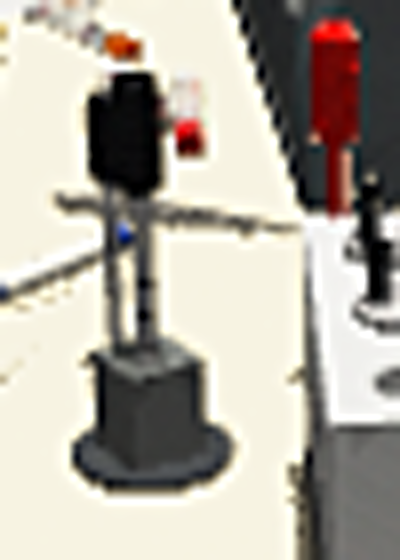

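View pics/d3.png

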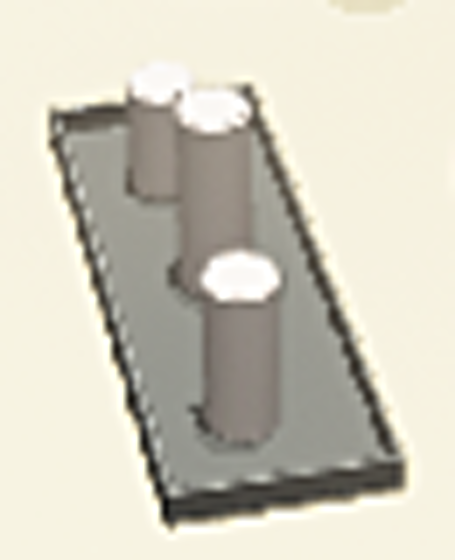

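```bash
python3 - <<'E'
from station import ctrl
from h import *
S=ctrl.camera_info("scene");D=ctrl.camera_info("side")
def p(q,f,off): return ((q[0]+.5)/f-.5+off[0],(q[1]+.5)/f-.5+off[1])
s1=lambda *q:p(q,8,(210,148)); s2=lambda *q:p(q,7,(160,130)); s3=lambda *q:p(q,5,(240,255))
d1=lambda *q:p(q,8,(245,170)); d2=lambda *q:p(q,8,(215,150)); d3=lambda *q:p(q,7,(230,240))
for n,a,b,z in [("bore",s1(342,356),d1(179,221),.12),("piv",s1(455,293),d1(282,194),.1305),("piv2",s1(370,182),d1(264,128),.1305),("piv3",s1(292,77),d1(248,68),.1305),("pincap",s1(556,327),d1(320,198),.15),
 ("shaftbase",s2(236,358),d2(147,347),.05),("handletop",s2(183,113),d2(134,78),.178),("handlebot",s2(205,232),d2(143,193),.126),
 ("sp50",s3(145,100),d3(159,82),.053),("sp80",s3(249,161),d3(214,110),.083),("sp65",s3(358,338),d3(241,277),.068)]:
    X,e=tri((S,a),(D,b)); print(n,X.round(4),e,"S",onz(S,a,z)[:2].round(4),"D",onz(D,b,z)[:2].round(4))
print(proj(S,np.array([.4,0,0.])))
E
```

```text
bore [0.5524 0.0905 0.1196] [np.float64(0.3), np.float64(0.3)] S [0.5519 0.0899] D [0.5526 0.09  ]
piv [0.5919 0.0874 0.1291] [np.float64(0.3), np.float64(0.3)] S [0.5908 0.0859] D [0.5918 0.085 ]
piv2 [0.5958 0.1483 0.1296] [np.float64(0.3), np.float64(0.3)] S [0.595  0.1472] D [0.5958 0.1468]
piv3 [0.6005 0.2107 0.1291] [np.float64(0.1), np.float64(0.1)] S [0.5999 0.2092] D [0.5998 0.2074]
pincap [0.5972 0.0362 0.1511] [np.float64(0.2), np.float64(0.2)] S [0.5981 0.0374] D [0.5974 0.0382]
shaftbase [0.4644 0.2852 0.0527] [np.float64(1.3), np.float64(1.3)] S [0.4666 0.2891] D [0.4635 0.2895]
handletop [0.4636 0.2794 0.1787] [np.float64(0.8), np.float64(0.8)] S [0.4647 0.281 ] D [0.4629 0.28  ]
handlebot [0.4629 0.2759 0.1271] [np.float64(1.4), np.float64(1.4)] S [0.4618 0.2763] D [0.4644 0.2803]
sp50 [ 0.4813 -0.1034  0.0533] [np.float64(0.2), np.float64(0.2)] S [ 0.4815 -0.1032] D [ 0.4811 -0.1031]
sp80 [ 0.4934 -0.1709  0.0814] [np.float64(0.2), np.float64(0.2)] S [ 0.4927 -0.1719] D [ 0.4933 -0.1732]
sp65 [ 0.4903 -0.2564  0.0672] [np.float64(0.3), np.float64(0.3)] S [ 0.4897 -0.2568] D [ 0.4905 -0.2573]
[218.65842343 272.52323144]
```

```bash
cat >> h.py <<'E'
def plan(obs,tgt,ydir=None,n=None):
    """relative move in tool axes cm to tgt TCP; ydir desired world angle of tool y (mod pi) deg"""
    R=Ro.from_rotvec(obs['tool_rot']).as_matrix(); d=R.T@(np.array(tgt)-obs['tool_pos'])*100
    print("t",round(obs['t'],2),"pos",obs['tool_pos'].round(4),"yaw",round(np.degrees(np.arctan2(R[1,1],R[0,1])),1),"zax",R[:,2].round(3),"open",round(obs['opening'],4),"F",obs['contact_force'].round(1))
    print(" shift cm",d.round(2),"worldx in tool",R[0].round(3),"worldy",R[1].round(3))
    if ydir is not None:
        a=np.degrees(np.arctan2(R[1,1],R[0,1])); e=(ydir-a+90)%180-90
        print(" wz (tool, +z down => neg of world) ",round(-np.radians(e),3))
E
python3 - <<'E'
from station import ctrl
from h import *
S=ctrl.camera_info("scene")
def p(q,f,off): return ((q[0]+.5)/f-.5+off[0],(q[1]+.5)/f-.5+off[1])
s2=lambda *q:p(q,7,(160,130))
print("thin",onz(S,s2(148,342),0), onz(S,s2(95,95),.15),"bar ends",onz(S,s2(240,103),0.0),onz(S,s2(240,103),.15),"red",onz(S,s2(393,303),0))
plan(ctrl.get_obs(),[.464,.281,.30],90)
E
```

```text
thin [0.45402674 0.37674315 0.        ] [0.45066641 0.34885453 0.15      ] bar ends [0.55743243 0.51691093 0.        ] [0.49637444 0.31328307 0.15      ] red [0.55536251 0.34286804 0.        ]
t 0.15 pos [0.2321 0.5798 0.2413] yaw 68.2 zax [-0.001 -0.001 -1.   ] open 0.0853 F [ 0.1 -0.9  0.3]
 shift cm [-32.64 -19.13  -5.84] worldx in tool [-0.928  0.372 -0.001] worldy [ 0.372  0.928 -0.001]
 wz (tool, +z down => neg of world)  -0.381
```

```bash
cat >> h.py <<'E'
def rows(obs,tgt,ydir,n):
    R=Ro.from_rotvec(obs['tool_rot']).as_matrix(); a=np.degrees(np.arctan2(R[1,1],R[0,1])); e=(ydir-a+90)%180-90
    d=(np.array(tgt)-obs['tool_pos'])*100/n; R0=R
    for i in range(n):
        Ri=Ro.from_euler('z',e*i/n,degrees=True).as_matrix()@R0
        print(i,(Ri.T@d).round(2),"wz",round(-np.radians(e)/n,3))
E
python3 - <<'E'
from station import ctrl
from h import *
rows(ctrl.get_obs(),[.464,.281,.32],0,8)
E
```

```text
0 [-4.08 -2.39 -0.98] wz 0.149
1 [-4.39 -1.76 -0.98] wz 0.149
2 [-4.6  -1.09 -0.98] wz 0.149
3 [-4.71 -0.4  -0.98] wz 0.149
4 [-4.72  0.31 -0.98] wz 0.149
5 [-4.62  1.   -0.99] wz 0.149
6 [-4.42  1.68 -0.99] wz 0.149
7 [-4.12  2.31 -0.99] wz 0.149
```

Call:
send_rows:
  series:
    - {"tx": -4.1, "ty": -2.4, "tz": -2, "wz": 0.15, "jaw": 0}
    - {"tx": -4.4, "ty": -1.8, "tz": -2, "wz": 0.15}
    - {"tx": -4.6, "ty": -1.1, "tz": -2, "wz": 0.15}
    - {"tx": -4.7, "ty": -0.4, "tz": -1, "wz": 0.15}
    - {"tx": -4.7, "ty": 0.3, "tz": -1, "wz": 0.15}

```text
invalid input at $.series[0]: expected keys tx, ty, tz, wx, wy, wz, jaw
```

```bash
python3 - <<'E'
from station import ctrl
from h import *
rows(ctrl.get_obs(),[.464,.281,.32],0,5)
E
```

```text
0 [-6.53 -3.83 -1.57] wz 0.238
1 [-7.25 -2.18 -1.57] wz 0.238
2 [-7.55 -0.41 -1.57] wz 0.238
3 [-7.44  1.38 -1.58] wz 0.238
4 [-6.9   3.1  -1.58] wz 0.238
```

All keys are required.

Call:
send_rows:
  series:
    - {"tx": -4.1, "ty": -2.4, "tz": -2, "wx": 0, "wy": 0, "wz": 0.15, "jaw": 0}
    - {"tx": -4.4, "ty": -1.8, "tz": -2, "wx": 0, "wy": 0, "wz": 0.15, "jaw": 0}
    - {"tx": -4.6, "ty": -1.1, "tz": -2, "wx": 0, "wy": 0, "wz": 0.15, "jaw": 0}
    - {"tx": -4.7, "ty": -0.4, "tz": -1, "wx": 0, "wy": 0, "wz": 0.15, "jaw": 0}
    - {"tx": -4.7, "ty": 0.3, "tz": -1, "wx": 0, "wy": 0, "wz": 0.15, "jaw": 0}

```text
t: 0.78
tool_pos: [0.3759, 0.3869, 0.3199]
tool_rot: [1.707, 2.637, -0.012]
contact_force: [0.7, 1.4, -0.0]
opening: 0.0852
```

```bash
python3 - <<'E'
from station import ctrl
from h import *
rows(ctrl.get_obs(),[.464,.281,.32],0,5)
plan(ctrl.get_obs(),[.464,.281,.32],0)
E
```

```text
0 [-2.65  0.74  0.01] wz 0.084
1 [-2.58  0.96  0.  ] wz 0.084
2 [-2.49  1.17  0.  ] wz 0.084
3 [-2.38  1.38 -0.  ] wz 0.084
4 [-2.26  1.58 -0.  ] wz 0.084
t 0.78 pos [0.3759 0.3869 0.3199] yaw 24.2 zax [-0.004 -0.007 -1.   ] open 0.0852 F [ 0.7  1.4 -0. ]
 shift cm [-13.27   3.7    0.03] worldx in tool [-0.41   0.912 -0.004] worldy [ 0.912  0.41  -0.007]
 wz (tool, +z down => neg of world)  0.422
```

Call:
send_rows:
  series:
    - {"tx": -4.4, "ty": 1.3, "tz": 0, "wx": 0, "wy": 0, "wz": 0.14, "jaw": 0}
    - {"tx": -4.2, "ty": 1.9, "tz": 0, "wx": 0, "wy": 0, "wz": 0.14, "jaw": 0}
    - {"tx": -3.8, "ty": 2.5, "tz": 0, "wx": 0, "wy": 0, "wz": 0.14, "jaw": 0}
    - {"tx": 0, "ty": 0, "tz": 0, "wx": 0, "wy": 0, "wz": 0, "jaw": 0}

```text
t: 1.27
tool_pos: [0.4691, 0.2765, 0.3207]
tool_rot: [2.238, 2.201, -0.01]
contact_force: [-0.6, -0.1, -1.1]
opening: 0.0853
```

```bash
python3 - <<'E'
from station import ctrl
from h import *
o=ctrl.get_obs();plan(o,[.464,.281,.15],0)
c=ctrl.camera_info("wrist");im=ctrl.get_image("wrist");cv2.imwrite("pics/w1.png",im[:,:,::-1]); np.savez("w1.npz",**{k:c[k] for k in("mtx","R","t")})
c['fish']=1
print(-c['R'].T@c['t'])
for X in [(.464,.281,.178),(.464,.281,.05),(.552,.0895,.12),(.453,.365,.0)]: print(X,proj(c,np.array(X)).round(1))
E
```

```text
t 1.27 pos [0.4691 0.2765 0.3207] yaw -1.0 zax [-0.003 -0.006 -1.   ] open 0.0853 F [-0.6 -0.1 -1.1]
 shift cm [ 0.55 -0.47 17.07] worldx in tool [ 0.017  1.    -0.003] worldy [ 1.    -0.017 -0.006]
 wz (tool, +z down => neg of world)  -0.017
[0.47098898 0.35306037 0.45071082]
(0.464, 0.281, 0.178) [271.2 192.7]
(0.464, 0.281, 0.05) [273.3 166.5]
(0.552, 0.0895, 0.12) [344. 325.]
(0.453, 0.365, 0.0) [264.6 100.2]
```

View pics/w1.png

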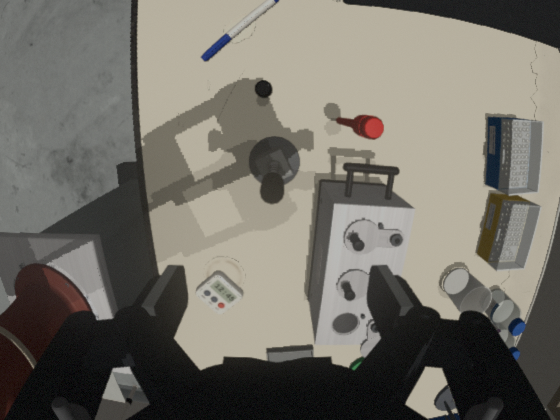

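```bash
python3 - <<'E'
import cv2
a=cv2.imread("pics/w1.png")
x=cv2.resize(a[125:215,240:310],None,fx=6,fy=6,interpolation=cv2.INTER_CUBIC)
x=cv2.convertScaleAbs(x,alpha=2.2)
y=cv2.resize(a[290:350,320:400],None,fx=5,fy=5,interpolation=cv2.INTER_CUBIC)
cv2.imwrite("pics/w1a.png",x);cv2.imwrite("pics/w1b.png",y)
E
```

```text
(no output)
```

View pics/w1a.png

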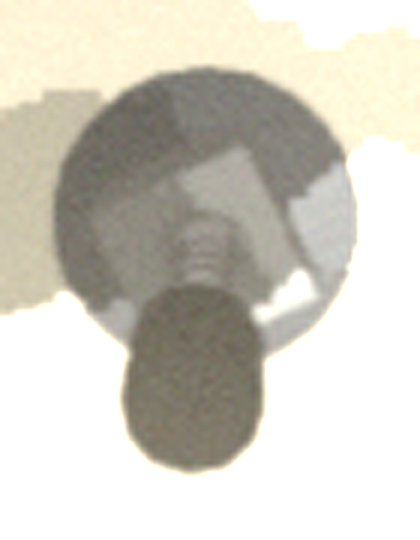

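View pics/w1b.png

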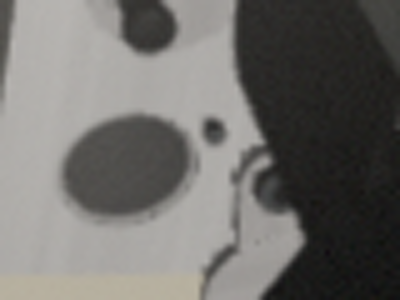

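```bash
python3 - <<'E'
from h import *
c=dict(np.load("w1.npz"));c['fish']=1
print("handle top",onz(c,(272.2,191.3),.178),"foot",onz(c,(274.2,160.6),.006),"bore",onz(c,(345.0,322.5),.12),"piv",onz(c,(320+275/5,290+187/5),.1305))
E
```

```text
handle top [0.46489606 0.28220674 0.178     ] foot [0.46469657 0.28134494 0.006     ] bore [0.5528803  0.09359792 0.12      ] piv [0.59095643 0.09018515 0.1305    ]
```

```bash
python3 - <<'E'
from station import ctrl
from h import *
plan(ctrl.get_obs(),[.4647,.2815,.144],0)
E
```

```text
t 1.32 pos [0.4683 0.2775 0.3207] yaw -0.8 zax [-0.003 -0.006 -1.   ] open 0.0854 F [-0.4 -0.2  0.1]
 shift cm [ 0.49 -0.31 17.67] worldx in tool [ 0.014  1.    -0.003] worldy [ 1.    -0.014 -0.006]
 wz (tool, +z down => neg of world)  -0.014
```

Call:
send_rows:
  series:
    - {"tx": 0.5, "ty": -0.3, "tz": 5, "wx": -0.003, "wy": 0.006, "wz": -0.01, "jaw": 0}
    - {"tx": 0, "ty": 0, "tz": 5, "wx": 0, "wy": 0, "wz": 0, "jaw": 0}
    - {"tx": 0, "ty": 0, "tz": 4, "wx": 0, "wy": 0, "wz": 0, "jaw": 0.2}
    - {"tx": 0, "ty": 0, "tz": 2.5, "wx": 0, "wy": 0, "wz": 0, "jaw": 0.4}

```text
t: 1.82
tool_pos: [0.4642, 0.2872, 0.1546]
tool_rot: [2.216, 2.226, 0.012]
contact_force: [0.2, 0.0, -0.9]
opening: 0.0523
```

```bash
python3 - <<'E'
from station import ctrl
from h import *
plan(ctrl.get_obs(),[.4647,.2815,.144],0)
c=ctrl.camera_info("wrist");im=ctrl.get_image("wrist");cv2.imwrite("pics/w2.png",im[:,:,::-1])
E
```

```text
t 1.82 pos [0.4642 0.2872 0.1546] yaw 0.3 zax [ 0.006  0.005 -1.   ] open 0.0523 F [ 0.2  0.  -0.9]
 shift cm [-0.58  0.04  1.06] worldx in tool [-0.005  1.     0.006] worldy [1.    0.005 0.005]
 wz (tool, +z down => neg of world)  0.005
```

View pics/w2.png

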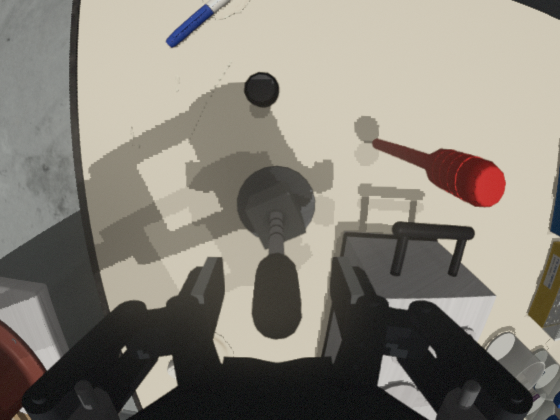

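Call:
send_rows:
  series:
    - {"tx": -0.55, "ty": 0, "tz": 1.0, "wx": 0.004, "wy": -0.004, "wz": 0, "jaw": 0.5}
    - {"tx": 0, "ty": 0, "tz": 0, "wx": 0, "wy": 0, "wz": 0, "jaw": 0.9}
    - {"tx": 0, "ty": 0, "tz": 0, "wx": 0, "wy": 0, "wz": 0, "jaw": 0.9}
    - {"tx": 0, "ty": 0, "tz": 0, "wx": 0, "wy": 0, "wz": 0, "jaw": 0.9}
  squeeze: 40

```text
t: 2.38
tool_pos: [0.4624, 0.2826, 0.1431]
tool_rot: [-2.211, -2.23, 0.001]
contact_force: [-0.0, 0.9, -1.6]
opening: 0.021
```

```bash
python3 - <<'E'
from station import ctrl
from h import *
plan(ctrl.get_obs(),[.4647,.2815,.144],0)
E
```

```text
t 2.38 pos [0.4624 0.2826 0.1431] yaw 0.5 zax [-0.001  0.    -1.   ] open 0.021 F [-0.   0.9 -1.6]
 shift cm [-0.12  0.22 -0.09] worldx in tool [-0.008  1.    -0.001] worldy [1.    0.008 0.   ]
 wz (tool, +z down => neg of world)  0.008
```

Call:
send_rows:
  series:
    - {"tx": 0, "ty": 0, "tz": -3, "wx": 0, "wy": 0, "wz": 0, "jaw": 0.9}
    - {"tx": 0, "ty": 0, "tz": -4, "wx": 0, "wy": 0, "wz": 0, "jaw": 0.9}
    - {"tx": 0, "ty": 0, "tz": -5, "wx": 0, "wy": 0, "wz": 0, "jaw": 0.9}
    - {"tx": 0, "ty": 0, "tz": -5, "wx": 0, "wy": 0, "wz": 0, "jaw": 0.9}
    - {"tx": -2, "ty": 1, "tz": -1, "wx": 0, "wy": 0, "wz": 0, "jaw": 0.9}

```text
t: 3.0
tool_pos: [0.4728, 0.2629, 0.3311]
tool_rot: [2.21, 2.232, 0.005]
contact_force: [0.6, 0.6, -0.9]
opening: 0.0206
```

```bash
python3 - <<'E'
from station import ctrl
from h import *
plan(ctrl.get_obs(),[.552,.10,.315],0)
E
```

```text
t 3.0 pos [0.4728 0.2629 0.3311] yaw 0.6 zax [ 0.003  0.002 -1.   ] open 0.0206 F [ 0.6  0.6 -0.9]
 shift cm [-16.38   7.75   1.6 ] worldx in tool [-0.01   1.     0.003] worldy [1.    0.01  0.002]
 wz (tool, +z down => neg of world)  0.01
```

Call:
send_rows:
  series:
    - {"tx": -4, "ty": 1.9, "tz": 0.2, "wx": 0, "wy": 0, "wz": 0, "jaw": 0.9}
    - {"tx": -5, "ty": 2.3, "tz": 0.3, "wx": 0, "wy": 0, "wz": 0, "jaw": 0.9}
    - {"tx": -5, "ty": 2.3, "tz": 0.5, "wx": 0, "wy": 0, "wz": 0, "jaw": 0.9}
    - {"tx": -3.2, "ty": 1.3, "tz": 0.5, "wx": 0, "wy": 0, "wz": 0, "jaw": 0.9}
    - {"tx": 0, "ty": 0, "tz": 0, "wx": 0, "wy": 0, "wz": 0, "jaw": 0.9}

```text
t: 3.62
tool_pos: [0.5571, 0.0864, 0.3237]
tool_rot: [2.204, 2.227, 0.023]
contact_force: [-1.5, 0.7, -1.2]
opening: 0.0208
```

```bash
python3 - <<'E'
from station import ctrl
from h import *
plan(ctrl.get_obs(),[.552,.0905,.27],0)
c=ctrl.camera_info("wrist");im=ctrl.get_image("wrist");cv2.imwrite("pics/w3.png",im[:,:,::-1]); np.savez("w3.npz",**{k:c[k] for k in("mtx","R","t")})
im=ctrl.get_image("side");cv2.imwrite("pics/d3s.png",cv2.resize(im[110:240,210:330,::-1],None,fx=4,fy=4,interpolation=cv2.INTER_CUBIC))
E
```

```text
t 3.62 pos [0.5571 0.0864 0.3237] yaw 0.6 zax [ 0.016  0.005 -1.   ] open 0.0208 F [-1.5  0.7 -1.2]
 shift cm [ 0.39 -0.59  5.36] worldx in tool [-0.01   1.     0.016] worldy [1.    0.01  0.005]
 wz (tool, +z down => neg of world)  0.01
```

View pics/w3.png

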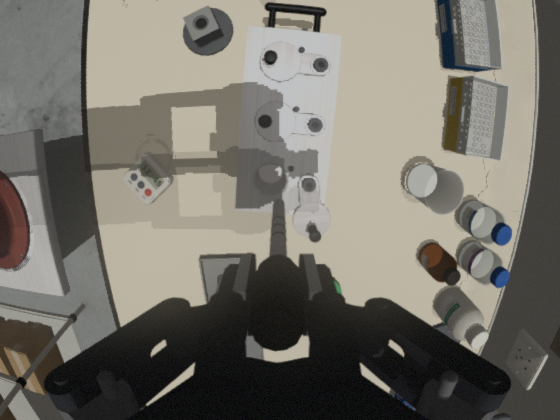

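View pics/d3s.png

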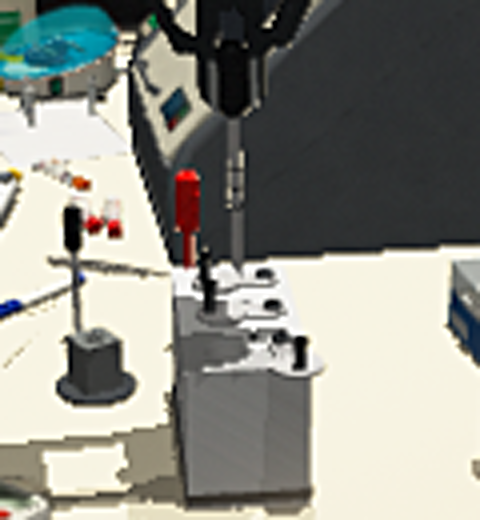

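```bash
python3 - <<'E'
from h import *
a=cv2.imread("pics/w3.png")
x=cv2.convertScaleAbs(cv2.resize(a[140:250,230:340],None,fx=6,fy=6,interpolation=cv2.INTER_CUBIC),alpha=1.8);cv2.imwrite("pics/w3a.png",x)
x=cv2.convertScaleAbs(cv2.resize(a[0:60,170:250],None,fx=6,fy=6,interpolation=cv2.INTER_CUBIC),alpha=1.8);cv2.imwrite("pics/w3b.png",x)
E
```

```text
(no output)
```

View pics/w3a.png

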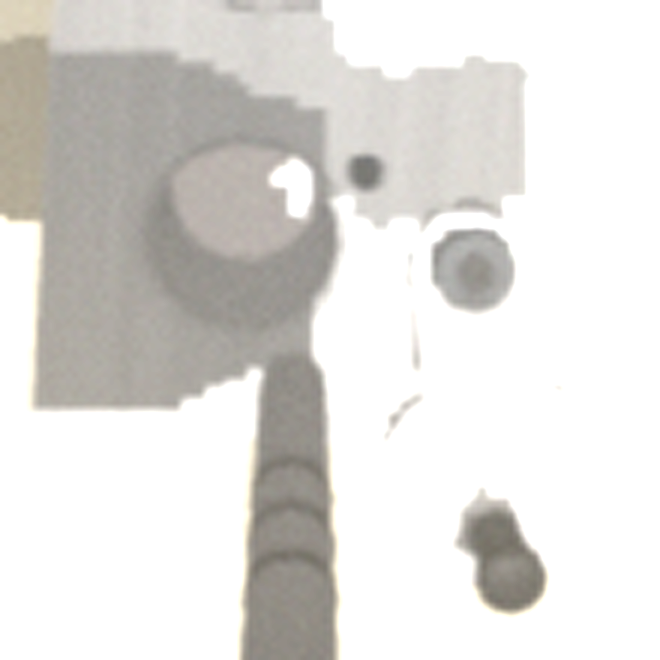

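View pics/w3b.png

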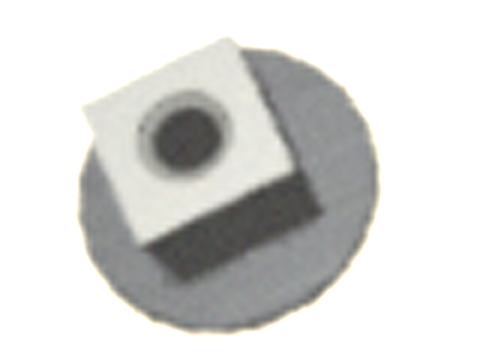

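```bash
python3 - <<'E'
from station import ctrl
from h import *
c=dict(np.load("w3.npz"));c['fish']=1
print("bore",onz(c,(270.1,178.7),.12),"tip",onz(c,(278.4,199.8),.1866),"piv",onz(c,(230+473/6,140+267/6),.1305),"pincap",onz(c,(230+510/6,140+577/6),.15),"stand",onz(c,(201.1,22),.05))
cam=ctrl.camera_info("wrist");print(-c['R'].T@c['t'],(cam['t']-c['t']).round(4))
plan(ctrl.get_obs(),[.552,.0905,.27],0)
E
```

```text
bore [0.55336138 0.09196821 0.12      ] tip [0.56078299 0.08745336 0.1866    ] piv [0.59313038 0.08845268 0.1305    ] pincap [0.59925058 0.0393435  0.15      ] stand [0.46555272 0.27948602 0.05      ]
[0.55452813 0.16155617 0.4545425 ] [-0.0001  0.0005  0.0003]
t 3.73 pos [0.5567 0.0884 0.3243] yaw 0.8 zax [ 0.017  0.005 -1.   ] open 0.0211 F [ 0.  -0.  -1.5]
 shift cm [ 0.19 -0.56  5.42] worldx in tool [-0.013  1.     0.017] worldy [1.    0.013 0.005]
 wz (tool, +z down => neg of world)  0.013
```

Call:
send_rows:
  series:
    - {"tx": 0.3, "ty": -0.4, "tz": 1, "wx": 0.016, "wy": -0.004, "wz": 0.01, "jaw": 0.9}
    - {"tx": 0, "ty": 0, "tz": 2, "wx": 0, "wy": 0, "wz": 0, "jaw": 0.9}
    - {"tx": 0, "ty": 0, "tz": 1.5, "wx": 0, "wy": 0, "wz": 0, "jaw": 0.9}
    - {"tx": 0, "ty": 0, "tz": 0, "wx": 0, "wy": 0, "wz": 0, "jaw": 0.9}

```text
t: 4.22
tool_pos: [0.5509, 0.0948, 0.2754]
tool_rot: [-2.211, -2.228, 0.0]
contact_force: [-0.7, -0.1, -1.2]
opening: 0.0211
```

```bash
python3 - <<'E'
from station import ctrl
from h import *
plan(ctrl.get_obs(),[.5527,.0908,.21],0)
c=ctrl.camera_info("wrist");im=ctrl.get_image("wrist");cv2.imwrite("pics/w4.png",cv2.convertScaleAbs(cv2.resize(im[100:250,210:360,::-1],None,fx=4,fy=4),alpha=1.6)); np.savez("w4.npz",**{k:c[k] for k in("mtx","R","t")})
E
```

```text
t 4.22 pos [0.5509 0.0948 0.2754] yaw 0.4 zax [-0.002  0.002 -1.   ] open 0.0211 F [-0.7 -0.1 -1.2]
 shift cm [-0.42  0.19  6.54] worldx in tool [-0.007  1.    -0.002] worldy [1.    0.007 0.002]
 wz (tool, +z down => neg of world)  0.007
```

View pics/w4.png

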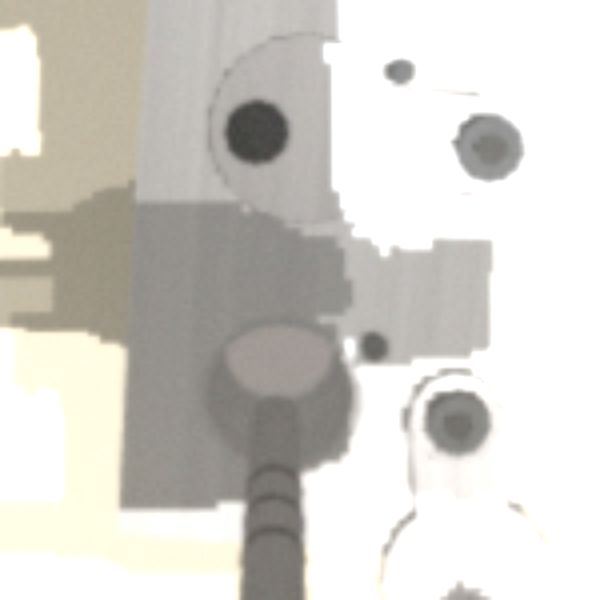

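```bash
python3 - <<'E'
from h import *
c=dict(np.load("w4.npz"));c['fish']=1
print("bore",onz(c,(210+281/4,100+394/4),.12),"tip",onz(c,(210+274/4,100+406/4),.1383),"piv",onz(c,(210+458/4,100+421/4),.1305), "piv2",onz(c,(210+489/4,100+147/4),.1305),"pin2",onz(c,(210+257/4,100+132/4),.15))
E
```

```text
bore [0.55395207 0.09162758 0.12      ] tip [0.5522855  0.09399338 0.1383    ] piv [0.59331257 0.08867916 0.1305    ] piv2 [0.59755431 0.14956949 0.1305    ] pin2 [0.54841906 0.15310686 0.15      ]
```

Call:
send_rows:
  series:
    - {"tx": -0.3, "ty": 0.2, "tz": 1, "wx": 0, "wy": 0, "wz": 0, "jaw": 0.9}
    - {"tx": 0, "ty": 0, "tz": 2, "wx": 0, "wy": 0, "wz": 0, "jaw": 0.9}
    - {"tx": 0, "ty": 0, "tz": 1.8, "wx": 0, "wy": 0, "wz": 0, "jaw": 0.9}
    - {"tx": 0, "ty": 0, "tz": 1, "wx": 0, "wy": 0, "wz": 0, "jaw": 0.9}
    - {"tx": 0, "ty": 0, "tz": 0.2, "wx": 0, "wy": 0, "wz": 0, "jaw": 0.9}

```text
t: 4.9
tool_pos: [0.5536, 0.0915, 0.2121]
tool_rot: [-2.213, -2.228, -0.001]
contact_force: [-0.4, 0.2, -0.4]
opening: 0.0209
```

Call:
send_rows:
  series:
    - {"tx": 0, "ty": 0, "tz": 0.3, "wx": 0, "wy": 0, "wz": 0, "jaw": 0.9}
    - {"tx": 0, "ty": 0, "tz": 0.3, "wx": 0, "wy": 0, "wz": 0, "jaw": 0.9}
    - {"tx": 0, "ty": 0, "tz": 0.3, "wx": 0, "wy": 0, "wz": 0, "jaw": 0.9}

```text
t: 5.28
tool_pos: [0.5544, 0.0916, 0.2039]
tool_rot: [2.213, 2.229, 0.004]
contact_force: [-0.7, 0.4, -0.5]
opening: 0.0209
```

Call:
send_rows:
  series:
    - {"tx": 0, "ty": 0, "tz": 0.3, "wx": 0, "wy": 0, "wz": 0, "jaw": 0.9}
    - {"tx": 0, "ty": 0, "tz": 0.3, "wx": 0, "wy": 0, "wz": 0, "jaw": 0.9}

```text
t: 5.52
tool_pos: [0.5569, 0.0916, 0.2035]
tool_rot: [2.21, 2.225, 0.012]
contact_force: [-2.3, -0.1, 10.0]
opening: 0.0206
```

Call:
send_rows:
  series:
    - {"tx": 0, "ty": -0.2, "tz": -0.2, "wx": 0.006, "wy": 0, "wz": 0, "jaw": 0.9}
    - {"tx": 0, "ty": 0, "tz": 0, "wx": 0, "wy": 0, "wz": 0, "jaw": 0.9}

```text
t: 5.78
tool_pos: [0.5554, 0.0916, 0.2066]
tool_rot: [2.212, 2.228, 0.008]
contact_force: [-0.5, -0.2, -1.1]
opening: 0.0207
```

```bash
python3 - <<'E'
from station import ctrl
from h import *
plan(ctrl.get_obs(),[.5527,.0908,.21],0)
c=ctrl.camera_info("wrist");im=ctrl.get_image("wrist");cv2.imwrite("pics/w5.png",cv2.convertScaleAbs(cv2.resize(im[100:250,210:360,::-1],None,fx=4,fy=4),alpha=1.6)); np.savez("w5.npz",**{k:c[k] for k in("mtx","R","t")})
im=ctrl.get_image("side");cv2.imwrite("pics/d5.png",cv2.resize(im[140:240,210:330,::-1],None,fx=6,fy=6,interpolation=cv2.INTER_CUBIC))
E
```

```text
t 5.78 pos [0.5554 0.0916 0.2066] yaw 0.4 zax [ 0.005  0.002 -1.   ] open 0.0207 F [-0.5 -0.2 -1.1]
 shift cm [-0.08 -0.27 -0.35] worldx in tool [-0.007  1.     0.005] worldy [1.    0.007 0.002]
 wz (tool, +z down => neg of world)  0.007
```

View pics/w5.png

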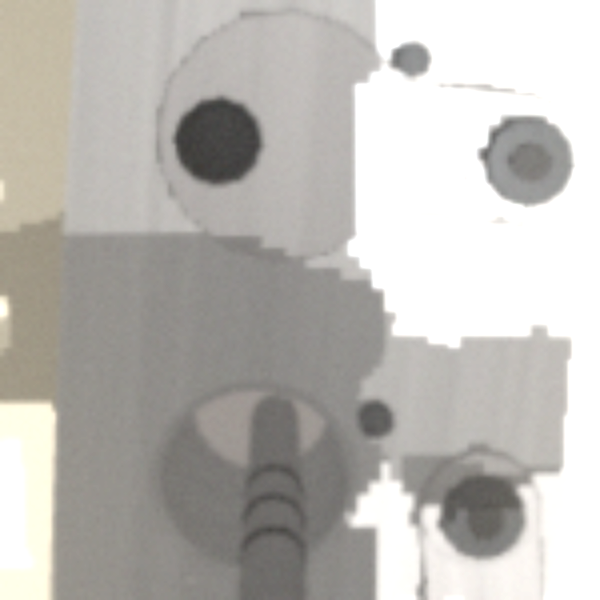

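View pics/d5.png

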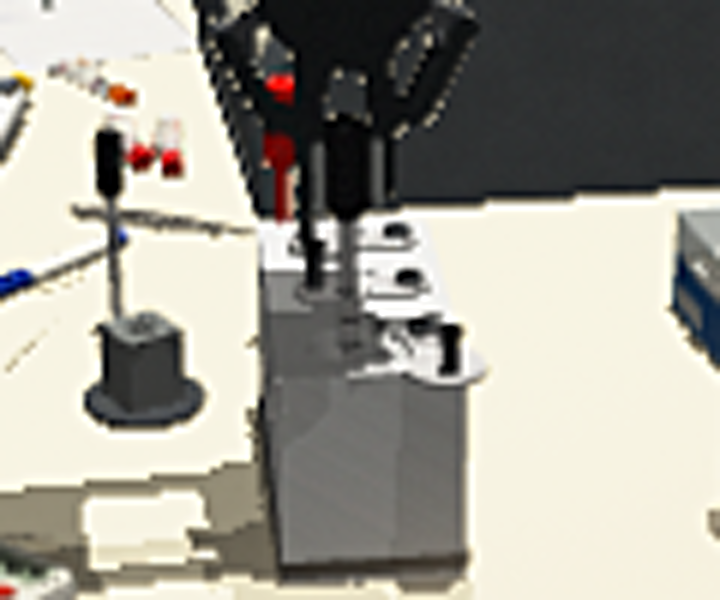

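```bash
python3 - <<'E'
from h import *
c=dict(np.load("w5.npz"));c['fish']=1
print("bore",onz(c,(210+257/4,100+472/4),.12),"tip",onz(c,(210+275/4,100+408/4),.0695),"shaft at rim",onz(c,(210+274/4,100+(472)/4),.12),"piv",onz(c,(210+486/4,100+514/4),.1305), "piv2",onz(c,(210+530/4,100+160/4),.1305),"pin2",onz(c,(210+218/4,100+141/4),.15))
E
```

```text
bore [0.55417584 0.09309922 0.12      ] tip [0.55790789 0.09036636 0.0695    ] shaft at rim [0.55717533 0.09311583 0.12      ] piv [0.59349932 0.08921936 0.1305    ] piv2 [0.59773119 0.14968328 0.1305    ] pin2 [0.54835647 0.15325355 0.15      ]
```

Call:
send_rows:
  series:
    - {"tx": 0, "ty": -0.2, "tz": -2.5, "wx": 0.005, "wy": 0, "wz": 0, "jaw": 0.9}
    - {"tx": 0, "ty": 0, "tz": -4, "wx": 0, "wy": 0, "wz": 0, "jaw": 0.9}
    - {"tx": 0, "ty": 0, "tz": -3.5, "wx": 0, "wy": 0, "wz": 0, "jaw": 0.9}
    - {"tx": 3, "ty": -1.5, "tz": -1.5, "wx": 0, "wy": 0, "wz": 0, "jaw": 0.9}
    - {"tx": 5, "ty": -2.5, "tz": 0, "wx": 0, "wy": 0, "wz": 0, "jaw": 0.9}

```text
t: 6.5
tool_pos: [0.5117, 0.1703, 0.3207]
tool_rot: [-2.216, -2.218, 0.006]
contact_force: [0.8, 0.9, -1.4]
opening: 0.0209
```

```bash
python3 - <<'E'
from station import ctrl
from h import *
plan(ctrl.get_obs(),[.464,.2822,.255],0)
E
```

```text
t 6.5 pos [0.5117 0.1703 0.3207] yaw 0.1 zax [-0.007  0.002 -1.   ] open 0.0209 F [ 0.8  0.9 -1.4]
 shift cm [11.18 -4.71  6.62] worldx in tool [-0.001  1.    -0.007] worldy [1.    0.001 0.002]
 wz (tool, +z down => neg of world)  0.001
```

Call:
send_rows:
  series:
    - {"tx": 4.2, "ty": -1.8, "tz": 1, "wx": -0.005, "wy": 0, "wz": 0, "jaw": 0.9}
    - {"tx": 4.2, "ty": -1.8, "tz": 2, "wx": 0, "wy": 0, "wz": 0, "jaw": 0.9}
    - {"tx": 2.6, "ty": -1.1, "tz": 3, "wx": 0, "wy": 0, "wz": 0, "jaw": 0.9}
    - {"tx": 0, "ty": 0, "tz": 4, "wx": 0, "wy": 0, "wz": 0, "jaw": 0.9}
    - {"tx": 0, "ty": 0, "tz": 0, "wx": 0, "wy": 0, "wz": 0, "jaw": 0.9}

```text
t: 7.12
tool_pos: [0.4605, 0.2866, 0.218]
tool_rot: [-2.213, -2.226, -0.001]
contact_force: [0.2, -0.7, -1.4]
opening: 0.0208
```

```bash
python3 - <<'E'
from station import ctrl
from h import *
plan(ctrl.get_obs(),[.464,.2822,.205],0)
c=ctrl.camera_info("wrist");im=ctrl.get_image("wrist");cv2.imwrite("pics/w6.png",cv2.convertScaleAbs(cv2.resize(im[100:250,210:360,::-1],None,fx=4,fy=4),alpha=1.6)); np.savez("w6.npz",**{k:c[k] for k in("mtx","R","t")})
E
```

```text
t 7.12 pos [0.4605 0.2866 0.218 ] yaw 0.3 zax [-0.002  0.002 -1.   ] open 0.0208 F [ 0.2 -0.7 -1.4]
 shift cm [-0.45  0.35  1.29] worldx in tool [-0.006  1.    -0.002] worldy [1.    0.006 0.002]
 wz (tool, +z down => neg of world)  0.006
```

View pics/w6.png

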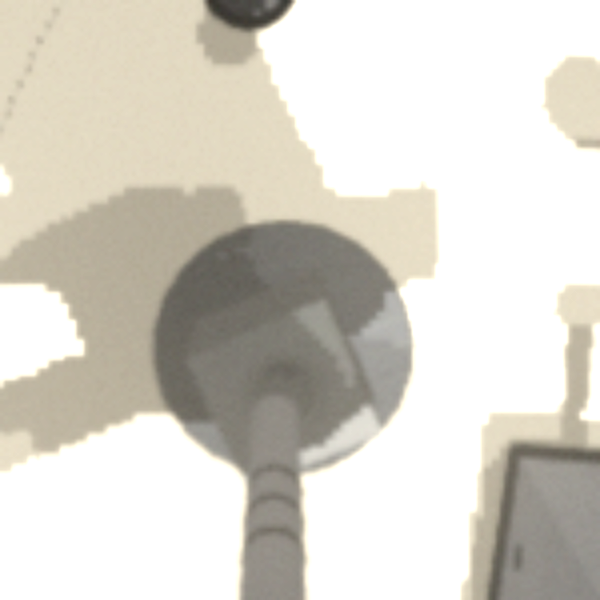

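```bash
python3 - <<'E'
from station import ctrl
from h import *
im=ctrl.get_image("wrist")[:,:,::-1]
x=cv2.resize(im[165:225,250:310],None,fx=10,fy=10,interpolation=cv2.INTER_CUBIC).astype(float)
cv2.imwrite("pics/w6b.png",np.clip((x-20)*3.0,0,255).astype('uint8'))
E
```

```text
(no output)
```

View pics/w6b.png

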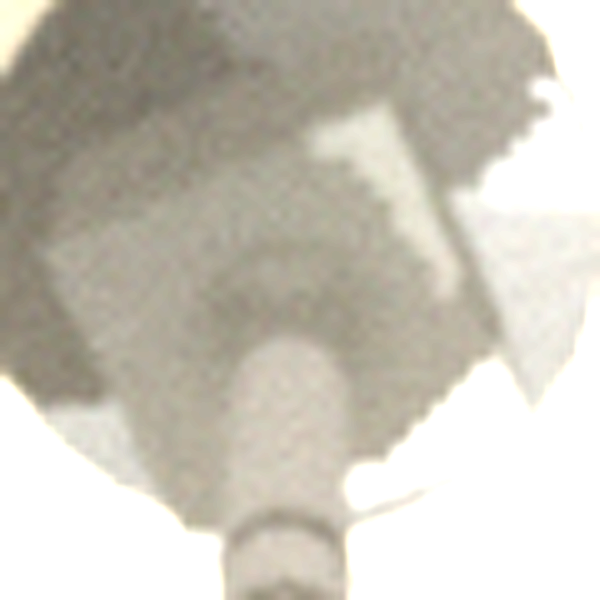

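```bash
python3 - <<'E'
from h import *
c=dict(np.load("w6.npz"));c['fish']=1
print("hole",onz(c,(278.4,196),.05),"tipfar",onz(c,(279,165+33.5),.081))
for z in(.081,):
  for y in (.2816,.2866): print(proj(c,np.array([.4605,y,z])),proj(c,np.array([.4605,y+.005,z])))
E
```

```text
hole [0.4618375  0.28250838 0.05      ] tipfar [0.46222954 0.28856753 0.081     ]
[276.92539622 206.30377864] [276.95997061 200.70546672]
[276.95997061 200.70546672] [276.99490011 195.0522336 ]
```

Call:
send_rows:
  series:
    - {"tx": -0.25, "ty": 0.1, "tz": 1, "wx": 0, "wy": 0, "wz": 0, "jaw": 0.9}
    - {"tx": 0, "ty": 0, "tz": 0.6, "wx": 0, "wy": 0, "wz": 0, "jaw": 0.9}
    - {"tx": 0, "ty": 0, "tz": 0, "wx": 0, "wy": 0, "wz": 0, "jaw": 0.9}

```text
t: 7.6
tool_pos: [0.4671, 0.2847, 0.2108]
tool_rot: [2.216, 2.222, 0.024]
contact_force: [-0.1, 0.1, -0.9]
opening: 0.0207
```

```bash
python3 - <<'E'
from station import ctrl
from h import *
plan(ctrl.get_obs(),[.464,.2822,.205],0)
c=ctrl.camera_info("wrist");im=ctrl.get_image("wrist")[:,:,::-1]; np.savez("w7.npz",**{k:c[k] for k in("mtx","R","t")})
f=lambda im:np.clip((cv2.resize(im,None,fx=8,fy=8,interpolation=cv2.INTER_CUBIC).astype(float)-15)*2.5,0,255).astype('uint8')
s=ctrl.get_image("scene")[:,:,::-1];d=ctrl.get_image("side")[:,:,::-1]
cv2.imwrite("pics/w7.png",np.hstack([f(im[165:235,245:315])]))
cv2.imwrite("pics/sd7.png",np.hstack([f(s[170:210,170:215]),f(d[170:210,215:260])]))
E
```

```text
t 7.6 pos [0.4671 0.2847 0.2108] yaw 0.2 zax [ 0.013  0.009 -1.   ] open 0.0207 F [-0.1  0.1 -0.9]
 shift cm [-0.25 -0.32  0.58] worldx in tool [-0.003  1.     0.013] worldy [1.    0.003 0.009]
 wz (tool, +z down => neg of world)  0.003
```

View pics/w7.png

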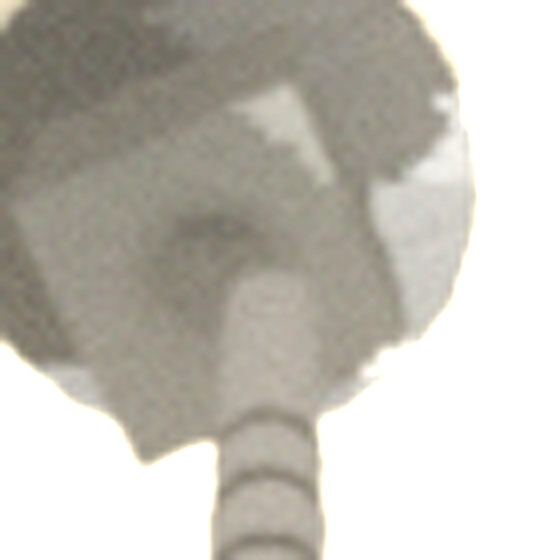

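View pics/sd7.png

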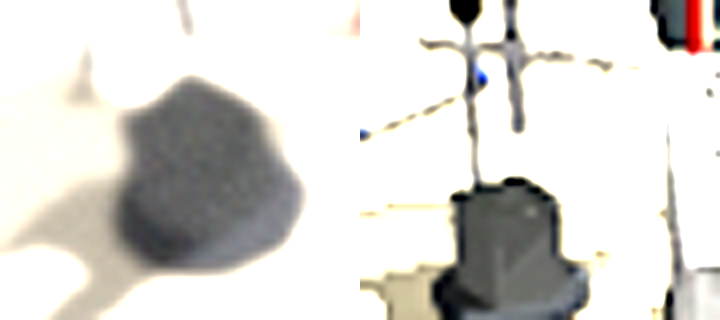

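```bash
python3 - <<'E'
from station import ctrl
from h import *
c=dict(np.load("w7.npz"));c['fish']=1
h=onz(c,(245+213.5/8,165+271.5/8),.05)
t=onz(c,(245+267/8,165+268/8),.0737); R=c['R']
print("hole",h,"tipfar",t)
plan(ctrl.get_obs(),[.464,.2822,.205],0)
E
```

```text
hole [0.46464814 0.28064104 0.05      ] tipfar [0.4704304  0.28740937 0.0737    ]
t 7.75 pos [0.4672 0.2849 0.2112] yaw 0.2 zax [ 0.013  0.009 -1.   ] open 0.0205 F [-0.3 -0.2 -0.3]
 shift cm [-0.27 -0.33  0.61] worldx in tool [-0.003  1.     0.013] worldy [1.    0.003 0.009]
 wz (tool, +z down => neg of world)  0.003
```

Call:
send_rows:
  series:
    - {"tx": -0.1, "ty": -0.4, "tz": 0, "wx": 0.013, "wy": -0.009, "wz": 0, "jaw": 0.9}
    - {"tx": 0, "ty": 0, "tz": 0, "wx": 0, "wy": 0, "wz": 0, "jaw": 0.9}

```text
t: 8.0
tool_pos: [0.4631, 0.2839, 0.2115]
tool_rot: [2.217, 2.225, -0.0]
contact_force: [-0.4, 0.0, -1.2]
opening: 0.0209
```

```bash
python3 - <<'E'
from station import ctrl
from h import *
plan(ctrl.get_obs(),[.463,.2838,.185],0)
c=ctrl.camera_info("wrist");im=ctrl.get_image("wrist")[:,:,::-1]; np.savez("w8.npz",**{k:c[k] for k in("mtx","R","t")})
f=lambda im:np.clip((cv2.resize(im,None,fx=8,fy=8,interpolation=cv2.INTER_CUBIC).astype(float)-15)*2.5,0,255).astype('uint8')
cv2.imwrite("pics/w8.png",np.hstack([f(im[165:235,245:315])]))
E
```

```text
t 8.0 pos [0.4631 0.2839 0.2115] yaw 0.2 zax [ 0.    -0.001 -1.   ] open 0.0209 F [-0.4  0.  -1.2]
 shift cm [-0.01 -0.01  2.65] worldx in tool [-0.003  1.     0.   ] worldy [ 1.     0.003 -0.001]
 wz (tool, +z down => neg of world)  0.003
```

View pics/w8.png

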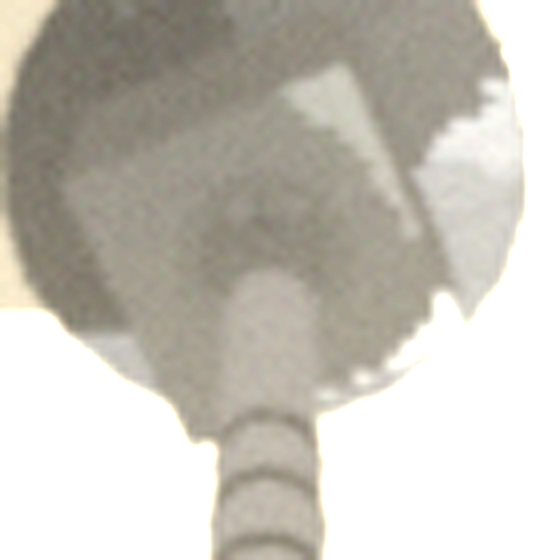

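```bash
python3 - <<'E'
from h import *
c=dict(np.load("w8.npz"));c['fish']=1
print("hole",onz(c,(245+267/8,165+251/8),.05),"tipfar",onz(c,(245+267/8,165+268/8),.0744))
E
```

```text
hole [0.46468023 0.28069706 0.05      ] tipfar [0.46455388 0.28542408 0.0744    ]
```

Call:
send_rows:
  series:
    - {"tx": 0, "ty": 0, "tz": 1.2, "wx": 0, "wy": 0, "wz": 0, "jaw": 0.9}
    - {"tx": 0, "ty": 0, "tz": 0.8, "wx": 0, "wy": 0, "wz": 0, "jaw": 0.9}
    - {"tx": 0, "ty": 0, "tz": 0, "wx": 0, "wy": 0, "wz": 0, "jaw": 0.9}

```text
t: 8.43
tool_pos: [0.4627, 0.2838, 0.1894]
tool_rot: [2.218, 2.225, -0.002]
contact_force: [-0.2, 0.7, -1.0]
opening: 0.021
```

```bash
python3 - <<'E'
from station import ctrl
from h import *
plan(ctrl.get_obs(),[.463,.2838,.145],0)
E
```

```text
t 8.43 pos [0.4627 0.2838 0.1894] yaw 0.2 zax [-0.001 -0.001 -1.   ] open 0.021 F [-0.2  0.7 -1. ]
 shift cm [0.   0.03 4.44] worldx in tool [-0.003  1.    -0.001] worldy [ 1.     0.003 -0.001]
 wz (tool, +z down => neg of world)  0.003
```

Call:
send_rows:
  series:
    - {"tx": 0, "ty": 0, "tz": 0.8, "wx": 0, "wy": 0, "wz": 0, "jaw": 0.9}
    - {"tx": 0, "ty": 0, "tz": 0.8, "wx": 0, "wy": 0, "wz": 0, "jaw": 0.9}
    - {"tx": 0, "ty": 0, "tz": 0, "wx": 0, "wy": 0, "wz": 0, "jaw": 0.9}

```text
t: 8.8
tool_pos: [0.4625, 0.2837, 0.1719]
tool_rot: [-2.218, -2.225, 0.003]
contact_force: [0.4, -1.1, -0.3]
opening: 0.0209
```

In the hole (tip ≈ 35 mm); continue.

Call:
send_rows:
  series:
    - {"tx": 0, "ty": 0, "tz": 1, "wx": 0, "wy": 0, "wz": 0, "jaw": 0.9}
    - {"tx": 0, "ty": 0, "tz": 1, "wx": 0, "wy": 0, "wz": 0, "jaw": 0.9}
    - {"tx": 0, "ty": 0, "tz": 0.4, "wx": 0, "wy": 0, "wz": 0, "jaw": 0.9}
    - {"tx": 0, "ty": 0, "tz": 0, "wx": 0, "wy": 0, "wz": 0, "jaw": 0.9}

```text
t: 9.3
tool_pos: [0.4625, 0.2837, 0.1461]
tool_rot: [-2.218, -2.225, 0.003]
contact_force: [-0.1, 1.0, -0.6]
opening: 0.0208
```

Call:
send_rows:
  series:
    - {"tx": 0, "ty": 0, "tz": 0, "wx": 0, "wy": 0, "wz": 0, "jaw": 0.3}
    - {"tx": 0, "ty": 0, "tz": 0, "wx": 0, "wy": 0, "wz": 0, "jaw": 0.3}
    - {"tx": 0, "ty": 0, "tz": -3, "wx": 0, "wy": 0, "wz": 0, "jaw": 0.3}
    - {"tx": 0, "ty": 0, "tz": -4, "wx": 0, "wy": 0, "wz": 0, "jaw": 0.3}
    - {"tx": 0, "ty": 0, "tz": -4, "wx": 0, "wy": 0, "wz": 0, "jaw": 0.3}

```text
t: 9.93
tool_pos: [0.4613, 0.2832, 0.2563]
tool_rot: [-2.216, -2.224, 0.011]
contact_force: [1.0, -0.2, -0.0]
opening: 0.0597
```

```bash
python3 - <<'E'
from station import ctrl
from h import *
plan(ctrl.get_obs(),[.4813,-.1034,.22],0)
c=ctrl.camera_info("wrist");im=ctrl.get_image("wrist");cv2.imwrite("pics/w9.png",im[:,:,::-1])
c['fish']=1;np.savez("w9.npz",**{k:c[k] for k in("mtx","R","t")})
E
```

```text
t 9.93 pos [0.4613 0.2832 0.2563] yaw 0.2 zax [-0.007 -0.003 -1.   ] open 0.0597 F [ 1.  -0.2 -0. ]
 shift cm [-38.65   1.89   3.75] worldx in tool [-0.003  1.    -0.007] worldy [ 1.     0.003 -0.003]
 wz (tool, +z down => neg of world)  0.003
```

View pics/w9.png

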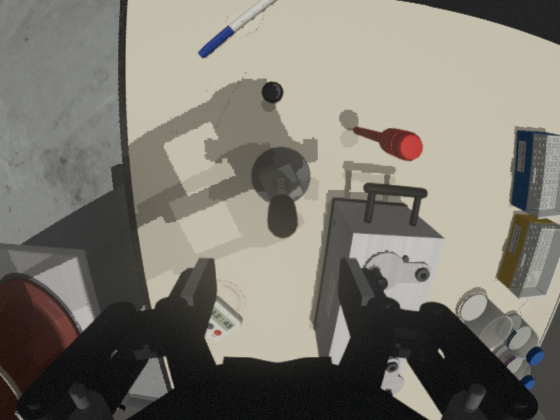

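Call:
send_rows:
  series:
    - {"tx": -5.2, "ty": 0.2, "tz": 0, "wx": -0.006, "wy": 0.003, "wz": 0, "jaw": 0.2}
    - {"tx": -5.8, "ty": 0.3, "tz": 0, "wx": 0, "wy": 0, "wz": 0, "jaw": 0}
    - {"tx": -5.8, "ty": 0.3, "tz": 0, "wx": 0, "wy": 0, "wz": 0, "jaw": 0}
    - {"tx": -5.8, "ty": 0.3, "tz": 0, "wx": 0, "wy": 0, "wz": 0, "jaw": 0}
    - {"tx": -5.8, "ty": 0.3, "tz": 0, "wx": 0, "wy": 0, "wz": 0, "jaw": 0}

```text
t: 10.6
tool_pos: [0.4821, -0.0034, 0.2689]
tool_rot: [2.198, 2.226, 0.032]
contact_force: [0.6, 1.0, -0.1]
opening: 0.0853
```

```bash
python3 - <<'E'
from station import ctrl
from h import *
plan(ctrl.get_obs(),[.4813,-.095,.22],0)
E
```

```text
t 10.6 pos [ 0.4821 -0.0034  0.2689] yaw 0.7 zax [ 0.023  0.006 -1.   ] open 0.0853 F [ 0.6  1.  -0.1]
 shift cm [-9.19 -0.32  4.83] worldx in tool [-0.013  1.     0.023] worldy [1.    0.013 0.006]
 wz (tool, +z down => neg of world)  0.013
```

Call:
send_rows:
  series:
    - {"tx": -4.8, "ty": -0.1, "tz": 1, "wx": 0.018, "wy": -0.006, "wz": 0.01, "jaw": 0}
    - {"tx": -4, "ty": -0.1, "tz": 2, "wx": 0, "wy": 0, "wz": 0, "jaw": 0}
    - {"tx": 0, "ty": 0, "tz": 2, "wx": 0, "wy": 0, "wz": 0, "jaw": 0}
    - {"tx": 0, "ty": 0, "tz": 0, "wx": 0, "wy": 0, "wz": 0, "jaw": 0}

```text
t: 11.1
tool_pos: [0.4819, -0.099, 0.2202]
tool_rot: [2.22, 2.209, 0.009]
contact_force: [1.3, 0.3, 0.9]
opening: 0.0853
```

```bash
python3 - <<'E'
from station import ctrl
from h import *
plan(ctrl.get_obs(),[.4813,-.1034,.22],0)
c=ctrl.camera_info("wrist");im=ctrl.get_image("wrist");cv2.imwrite("pics/w10.png",im[:,:,::-1])
c['fish']=1;np.savez("w10.npz",**{k:c[k] for k in("mtx","R","t")})
print(proj(c,np.array([.4813,-.1034,.053])))
E
```

```text
t 11.1 pos [ 0.4819 -0.099   0.2202] yaw -0.3 zax [ 0.011 -0.003 -1.   ] open 0.0853 F [1.3 0.3 0.9]
 shift cm [-0.44 -0.05  0.02] worldx in tool [0.005 1.    0.011] worldy [ 1.    -0.005 -0.003]
 wz (tool, +z down => neg of world)  -0.005
[274.09926428 195.67097635]
```

View pics/w10.png

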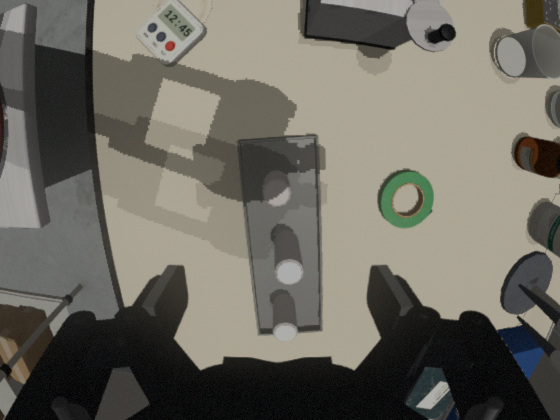

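```bash
python3 - <<'E'
from h import *
a=cv2.imread("pics/w10.png")
cv2.imwrite("pics/w10a.png",cv2.convertScaleAbs(cv2.resize(a[155:225,240:320],None,fx=8,fy=8,interpolation=cv2.INTER_CUBIC),alpha=1.7))
E
```

```text
(no output)
```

View pics/w10a.png

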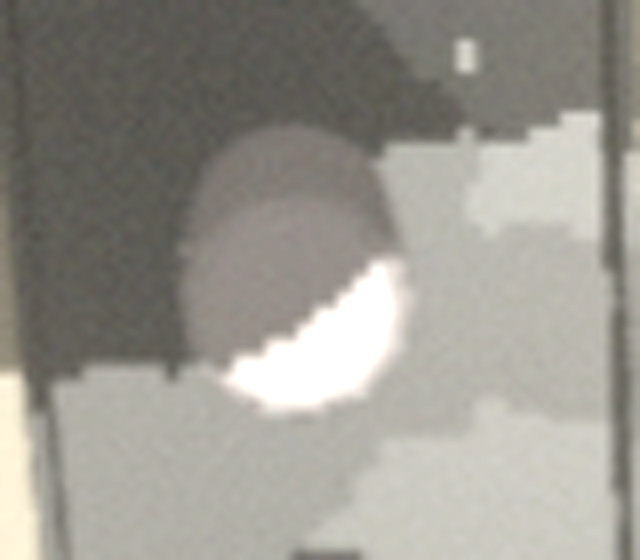

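```bash
python3 - <<'E'
from h import *
c=dict(np.load("w10.npz"));c['fish']=1
print(onz(c,(240+296/8,155+301/8),.053),"base far",onz(c,(240+290/8,155+122/8),.003),"diam",onz(c,(240+183/8,155+301/8),.053)-onz(c,(240+410/8,155+301/8),.053))
print("80",onz(c,(289,271),.083),"65",onz(c,(285,331),.068))
E
```

```text
[ 0.48406362 -0.10043888  0.053     ] base far [ 0.48388307 -0.08834899  0.003     ] diam [-0.02683599  0.00021427  0.        ]
80 [ 0.4945527  -0.16780421  0.083     ] 65 [ 0.49187649 -0.2517649   0.068     ]
```

Call:
send_rows:
  series:
    - {"tx": -0.35, "ty": 0, "tz": 3, "wx": 0.01, "wy": 0.002, "wz": 0, "jaw": 0}
    - {"tx": 0, "ty": 0, "tz": 5, "wx": 0, "wy": 0, "wz": 0, "jaw": 0}
    - {"tx": 0, "ty": 0, "tz": 3.5, "wx": 0, "wy": 0, "wz": 0, "jaw": 0}
    - {"tx": 0, "ty": 0, "tz": 0, "wx": 0, "wy": 0, "wz": 0, "jaw": 0}

```text
t: 11.65
tool_pos: [0.4887, -0.1025, 0.1117]
tool_rot: [2.211, 2.21, 0.011]
contact_force: [-0.6, -0.6, 0.4]
opening: 0.0855
```

```bash
python3 - <<'E'
from station import ctrl
from h import *
plan(ctrl.get_obs(),[.4822,-.1025,.051],0)
c=ctrl.camera_info("wrist");im=ctrl.get_image("wrist");cv2.imwrite("pics/w11.png",im[:,:,::-1])
c['fish']=1;np.savez("w11.npz",**{k:c[k] for k in("mtx","R","t")})
print(proj(c,np.array([.4822,-.1025,.053])))
E
```

```text
t 11.65 pos [ 0.4887 -0.1025  0.1117] yaw -0.0 zax [ 0.016 -0.006 -1.   ] open 0.0855 F [-0.6 -0.6  0.4]
 shift cm [ 0.03 -0.74  6.06] worldx in tool [0.    1.    0.016] worldy [ 1.    -0.    -0.006]
 wz (tool, +z down => neg of world)  -0.0
[264.68644156 234.02760794]
```

View pics/w11.png

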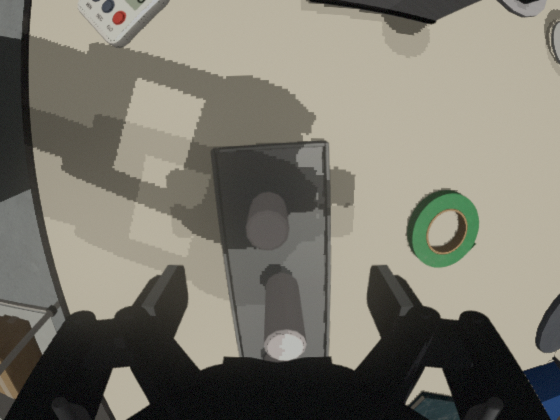

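Call:
send_rows:
  series:
    - {"tx": 0.1, "ty": -0.5, "tz": 2, "wx": 0.015, "wy": 0.006, "wz": 0, "jaw": 0}
    - {"tx": 0, "ty": 0, "tz": 1.5, "wx": 0, "wy": 0, "wz": 0, "jaw": 0.2}
    - {"tx": 0, "ty": 0, "tz": 1, "wx": 0, "wy": 0, "wz": 0, "jaw": 0.3}
    - {"tx": 0, "ty": 0, "tz": 0, "wx": 0, "wy": 0, "wz": 0, "jaw": 0.3}

```text
t: 12.2
tool_pos: [0.4887, -0.1029, 0.0709]
tool_rot: [2.213, 2.214, 0.008]
contact_force: [0.7, -0.6, -0.5]
opening: 0.06
```

```bash
python3 - <<'E'
from station import ctrl
from h import *
plan(ctrl.get_obs(),[.4828,-.1015,.051],0)
c=ctrl.camera_info("wrist");im=ctrl.get_image("wrist");cv2.imwrite("pics/w12.png",im[:,:,::-1])
c['fish']=1
print(proj(c,np.array([.4828,-.1015,.053])))
E
```

```text
t 12.2 pos [ 0.4887 -0.1029  0.0709] yaw 0.0 zax [ 0.012 -0.004 -1.   ] open 0.06 F [ 0.7 -0.6 -0.5]
 shift cm [ 0.15 -0.62  1.98] worldx in tool [-0.001  1.     0.012] worldy [ 1.     0.001 -0.004]
 wz (tool, +z down => neg of world)  0.001
[264.35451761 261.57640126]
```

View pics/w12.png

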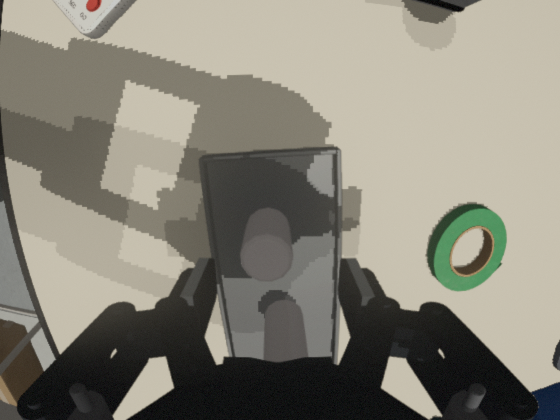

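Call:
send_rows:
  series:
    - {"tx": 0.1, "ty": -0.6, "tz": 0, "wx": 0.012, "wy": 0.004, "wz": 0, "jaw": 0.3}
    - {"tx": 0, "ty": 0, "tz": 1, "wx": 0, "wy": 0, "wz": 0, "jaw": 0.35}
    - {"tx": 0, "ty": 0, "tz": 0.8, "wx": 0, "wy": 0, "wz": 0, "jaw": 0.4}
    - {"tx": 0, "ty": 0, "tz": 0, "wx": 0, "wy": 0, "wz": 0, "jaw": 0.4}

```text
t: 12.75
tool_pos: [0.4833, -0.1023, 0.0531]
tool_rot: [2.22, 2.221, 0.0]
contact_force: [1.1, 0.4, 0.1]
opening: 0.0513
```

```bash
python3 - <<'E'
from station import ctrl
from h import *
plan(ctrl.get_obs(),[.4828,-.1015,.051],0)
c=ctrl.camera_info("wrist");im=ctrl.get_image("wrist");cv2.imwrite("pics/w13.png",im[:,:,::-1])
c['fish']=1
E
```

```text
t 12.75 pos [ 0.4833 -0.1023  0.0531] yaw 0.0 zax [ 0.001 -0.001 -1.   ] open 0.0513 F [1.1 0.4 0.1]
 shift cm [ 0.08 -0.05  0.21] worldx in tool [-0.001  1.     0.001] worldy [ 1.     0.001 -0.001]
 wz (tool, +z down => neg of world)  0.001
```

View pics/w13.png

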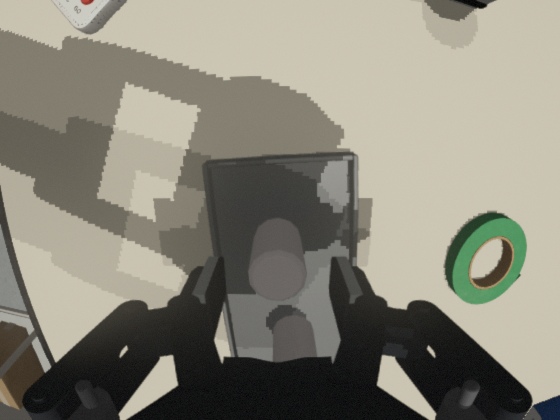

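Centred between the jaws. Close and lift slightly.

Call:
send_rows:
  series:
    - {"tx": 0.05, "ty": 0, "tz": 0.2, "wx": 0, "wy": 0, "wz": 0, "jaw": 0.8}
    - {"tx": 0, "ty": 0, "tz": 0, "wx": 0, "wy": 0, "wz": 0, "jaw": 0.8}
    - {"tx": 0, "ty": 0, "tz": 0, "wx": 0, "wy": 0, "wz": 0, "jaw": 0.8}
    - {"tx": 0, "ty": 0, "tz": 0, "wx": 0, "wy": 0, "wz": 0, "jaw": 0.8}
  squeeze: 40

```text
t: 13.3
tool_pos: [0.484, -0.1019, 0.0519]
tool_rot: [2.219, 2.22, 0.002]
contact_force: [1.2, 0.3, -0.5]
opening: 0.0258
```

```bash
python3 - <<'E'
from station import ctrl
from h import *
plan(ctrl.get_obs(),[.4828,-.1015,.051],0)
E
```

```text
t 13.3 pos [ 0.484  -0.1019  0.0519] yaw 0.0 zax [ 0.003 -0.001 -1.   ] open 0.0258 F [ 1.2  0.3 -0.5]
 shift cm [ 0.04 -0.12  0.09] worldx in tool [-0.001  1.     0.003] worldy [ 1.     0.001 -0.001]
 wz (tool, +z down => neg of world)  0.001
```

Call:
send_rows:
  series:
    - {"tx": 0, "ty": 0, "tz": -3, "wx": 0, "wy": 0, "wz": 0, "jaw": 0.8}
    - {"tx": 0, "ty": 0, "tz": -5, "wx": 0, "wy": 0, "wz": 0, "jaw": 0.8}
    - {"tx": 0, "ty": 0, "tz": -5, "wx": 0, "wy": 0, "wz": 0, "jaw": 0.8}
    - {"tx": 0, "ty": 0, "tz": -5, "wx": 0, "wy": 0, "wz": 0, "jaw": 0.8}
    - {"tx": 3, "ty": 1, "tz": -2, "wx": 0, "wy": 0, "wz": 0, "jaw": 0.8}

```text
t: 13.92
tool_pos: [0.4914, -0.0716, 0.2546]
tool_rot: [-2.222, -2.217, 0.003]
contact_force: [-0.3, 0.1, -1.0]
opening: 0.0254
```

```bash
python3 - <<'E'
from station import ctrl
from h import *
plan(ctrl.get_obs(),[.5523,.0914,.24],0)
E
```

```text
t 13.93 pos [ 0.4914 -0.0716  0.2546] yaw -0.1 zax [-0.003  0.001 -1.   ] open 0.0254 F [-0.3  0.1 -1. ]
 shift cm [16.31  6.06  1.45] worldx in tool [ 0.002  1.    -0.003] worldy [ 1.    -0.002  0.001]
 wz (tool, +z down => neg of world)  -0.002
```

Call:
send_rows:
  series:
    - {"tx": 4.5, "ty": 1.7, "tz": 0, "wx": 0, "wy": 0, "wz": 0, "jaw": 0.8}
    - {"tx": 5, "ty": 1.9, "tz": 0, "wx": 0, "wy": 0, "wz": 0, "jaw": 0.8}
    - {"tx": 4.5, "ty": 1.6, "tz": 0.5, "wx": 0, "wy": 0, "wz": 0, "jaw": 0.8}
    - {"tx": 2, "ty": 0.8, "tz": 0.5, "wx": 0, "wy": 0, "wz": 0, "jaw": 0.8}
    - {"tx": 0, "ty": 0, "tz": 0, "wx": 0, "wy": 0, "wz": 0, "jaw": 0.8}

```text
t: 14.55
tool_pos: [0.5551, 0.0939, 0.2485]
tool_rot: [2.221, 2.217, 0.004]
contact_force: [-0.9, 0.2, -0.3]
opening: 0.0252
```

```bash
python3 - <<'E'
from station import ctrl
from h import *
plan(ctrl.get_obs(),[.5523,.0914,.205],0)
E
```

```text
t 14.55 pos [0.5551 0.0939 0.2485] yaw -0.1 zax [ 0.005 -0.001 -1.   ] open 0.0252 F [-0.9  0.2 -0.3]
 shift cm [-0.25 -0.3   4.35] worldx in tool [0.002 1.    0.005] worldy [ 1.    -0.002 -0.001]
 wz (tool, +z down => neg of world)  -0.002
```

Call:
send_rows:
  series:
    - {"tx": -0.25, "ty": -0.3, "tz": 2, "wx": 0.004, "wy": 0, "wz": 0, "jaw": 0.8}
    - {"tx": 0, "ty": 0, "tz": 2.5, "wx": 0, "wy": 0, "wz": 0, "jaw": 0.8}
    - {"tx": 0, "ty": 0, "tz": 1, "wx": 0, "wy": 0, "wz": 0, "jaw": 0.8}
    - {"tx": 0, "ty": 0, "tz": 0, "wx": 0, "wy": 0, "wz": 0, "jaw": 0.8}

```text
t: 15.05
tool_pos: [0.5502, 0.0876, 0.1892]
tool_rot: [-2.228, -2.215, 0.005]
contact_force: [1.1, 0.2, -1.0]
opening: 0.0255
```

```bash
python3 - <<'E'
from station import ctrl
from h import *
plan(ctrl.get_obs(),[.5523,.0914,.18],0)
c=ctrl.camera_info("wrist");im=ctrl.get_image("wrist");cv2.imwrite("pics/w14.png",cv2.convertScaleAbs(cv2.resize(im[130:330,180:380,::-1],None,fx=3,fy=3,interpolation=cv2.INTER_CUBIC),alpha=1.6)); np.savez("w14.npz",**{k:c[k] for k in("mtx","R","t")})
E
```

```text
t 15.05 pos [0.5502 0.0876 0.1892] yaw -0.3 zax [-0.002 -0.002 -1.   ] open 0.0255 F [ 1.1  0.2 -1. ]
 shift cm [0.38 0.21 0.92] worldx in tool [ 0.006  1.    -0.002] worldy [ 1.    -0.006 -0.002]
 wz (tool, +z down => neg of world)  -0.006
```

View pics/w14.png

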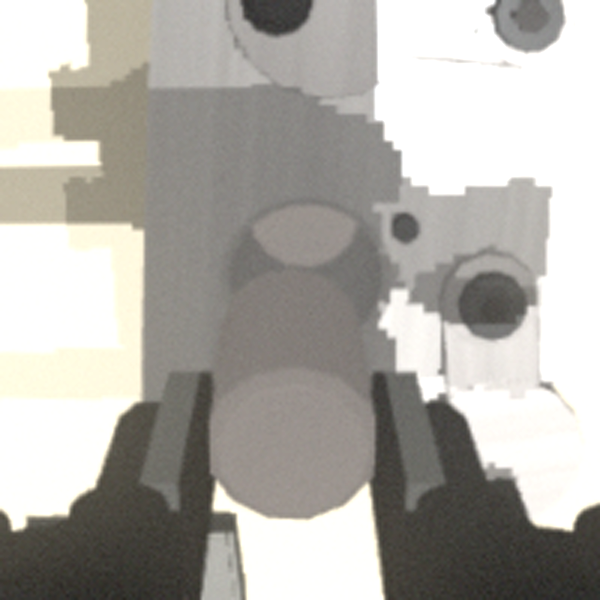

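```bash
cat > cmp.py <<'E'
from h import *
import sys
def go(npz,f,ox,oy,bx0,bx1,byf,sx0,sx1,syf,zb):
    c=dict(np.load(npz));c['fish']=1
    P=lambda x,y:(ox+(x+.5)/f-.5,oy+(y+.5)/f-.5)
    b=onz(c,P((bx0+bx1)/2,byf),.12);s=onz(c,P((sx0+sx1)/2,syf),zb)
    B=b[:2]-[0,.017];S=s[:2]-[0,.014];print("bore",B.round(4),"spacer",S.round(4),"need mm",((B-S)*1e3).round(1))
E
python3 -c "
from cmp import *
go('w14.npz',3,180,130,228,384,200,215,368,268,.140)"
```

```text
bore [0.5534 0.0923] spacer [0.5503 0.0871] need mm [3.1 5.3]
```

Call:
send_rows:
  series:
    - {"tx": 0.45, "ty": 0.28, "tz": 0.4, "wx": 0, "wy": 0, "wz": 0, "jaw": 0.8}
    - {"tx": 0, "ty": 0, "tz": 0.4, "wx": 0, "wy": 0, "wz": 0, "jaw": 0.8}
    - {"tx": 0, "ty": 0, "tz": 0, "wx": 0, "wy": 0, "wz": 0, "jaw": 0.8}

```text
t: 15.48
tool_pos: [0.5547, 0.0922, 0.1834]
tool_rot: [2.226, 2.213, 0.0]
contact_force: [0.2, 0.1, -0.4]
opening: 0.0255
```

```bash
python3 - <<'E'
from station import ctrl
from h import *
plan(ctrl.get_obs(),[.5528,.092,.17],0)
c=ctrl.camera_info("wrist");im=ctrl.get_image("wrist");cv2.imwrite("pics/w15.png",cv2.convertScaleAbs(cv2.resize(im[150:300,200:350,::-1],None,fx=4,fy=4,interpolation=cv2.INTER_CUBIC),alpha=1.6)); np.savez("w15.npz",**{k:c[k] for k in("mtx","R","t")})
E
```

```text
t 15.47 pos [0.5547 0.0922 0.1834] yaw -0.3 zax [ 0.002 -0.002 -1.   ] open 0.0255 F [ 0.2  0.1 -0.4]
 shift cm [-0.02 -0.19  1.34] worldx in tool [0.006 1.    0.002] worldy [ 1.    -0.006 -0.002]
 wz (tool, +z down => neg of world)  -0.006
```

View pics/w15.png

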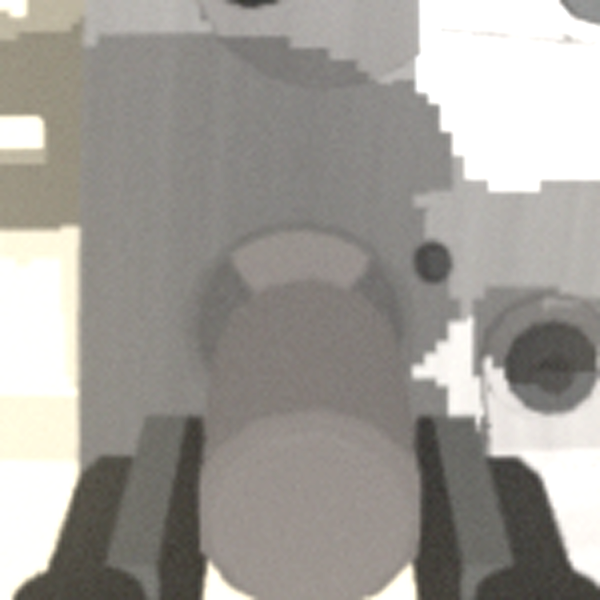

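```bash
python3 -c "
from cmp import *
go('w15.npz',4,200,150,190,411,222,209,407,281,.1344)"
```

```text
bore [0.5538 0.0928] spacer [0.5549 0.0911] need mm [-1.1  1.7]
```

Call:
send_rows:
  series:
    - {"tx": 0.1, "ty": -0.15, "tz": 0.5, "wx": 0.002, "wy": 0.002, "wz": 0, "jaw": 0.8}
    - {"tx": 0, "ty": 0, "tz": 0.5, "wx": 0, "wy": 0, "wz": 0, "jaw": 0.8}
    - {"tx": 0, "ty": 0, "tz": 0, "wx": 0, "wy": 0, "wz": 0, "jaw": 0.8}

```text
t: 15.9
tool_pos: [0.5533, 0.0934, 0.1733]
tool_rot: [2.228, 2.215, 0.001]
contact_force: [-0.0, -0.3, -0.5]
opening: 0.026
```

```bash
python3 - <<'E'
from station import ctrl
from h import *
plan(ctrl.get_obs(),[.5533,.0928,.165],0)
c=ctrl.camera_info("wrist");im=ctrl.get_image("wrist");cv2.imwrite("pics/w16.png",cv2.convertScaleAbs(cv2.resize(im[150:300,200:350,::-1],None,fx=4,fy=4,interpolation=cv2.INTER_CUBIC),alpha=1.6)); np.savez("w16.npz",**{k:c[k] for k in("mtx","R","t")})
E
```

```text
t 15.9 pos [0.5533 0.0934 0.1733] yaw -0.3 zax [ 0.001  0.    -1.   ] open 0.026 F [-0.  -0.3 -0.5]
 shift cm [-0.06 -0.    0.83] worldx in tool [0.006 1.    0.001] worldy [ 1.    -0.006  0.   ]
 wz (tool, +z down => neg of world)  -0.006
```

View pics/w16.png

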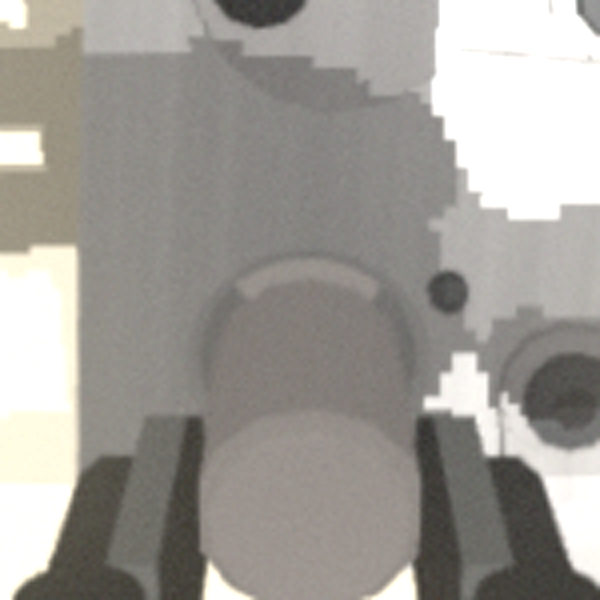

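```bash
python3 -c "
from cmp import *
go('w16.npz',4,200,150,198,417,251,209,407,280,.1243)"
```

```text
bore [0.5535 0.0927] spacer [0.5535 0.0926] need mm [-0.1  0.1]
```

Call:
send_rows:
  series:
    - {"tx": 0, "ty": 0, "tz": 0.5, "wx": 0, "wy": 0, "wz": 0, "jaw": 0.8}
    - {"tx": 0, "ty": 0, "tz": 0.4, "wx": 0, "wy": 0, "wz": 0, "jaw": 0.8}
    - {"tx": 0, "ty": 0, "tz": 0, "wx": 0, "wy": 0, "wz": 0, "jaw": 0.8}

```text
t: 16.32
tool_pos: [0.5535, 0.0933, 0.164]
tool_rot: [2.227, 2.214, 0.002]
contact_force: [-0.6, -0.1, -1.1]
opening: 0.0255
```

Call:
send_rows:
  series:
    - {"tx": 0, "ty": 0, "tz": 0.8, "wx": 0, "wy": 0, "wz": 0, "jaw": 0.8}
    - {"tx": 0, "ty": 0, "tz": 0.8, "wx": 0, "wy": 0, "wz": 0, "jaw": 0.8}
    - {"tx": 0, "ty": 0, "tz": 0.6, "wx": 0, "wy": 0, "wz": 0, "jaw": 0.8}
    - {"tx": 0, "ty": 0, "tz": 0, "wx": 0, "wy": 0, "wz": 0, "jaw": 0.8}

```text
t: 16.82
tool_pos: [0.5533, 0.0933, 0.1399]
tool_rot: [2.228, 2.215, 0.001]
contact_force: [-0.0, -0.5, -0.1]
opening: 0.0256
```

```bash
python3 - <<'E'
from station import ctrl
from h import *
plan(ctrl.get_obs(),[.5533,.0928,.137],0)
c=ctrl.camera_info("wrist");im=ctrl.get_image("wrist");cv2.imwrite("pics/w17.png",im[:,:,::-1])
d=ctrl.get_image("side");cv2.imwrite("pics/d17.png",cv2.resize(d[140:240,230:330,::-1],None,fx=6,fy=6,interpolation=cv2.INTER_CUBIC))
E
```

```text
t 16.82 pos [0.5533 0.0933 0.1399] yaw -0.3 zax [ 0.001  0.    -1.   ] open 0.0256 F [-0.  -0.5 -0.1]
 shift cm [-0.05  0.    0.29] worldx in tool [0.006 1.    0.001] worldy [ 1.    -0.006  0.   ]
 wz (tool, +z down => neg of world)  -0.006
```

View pics/w17.png

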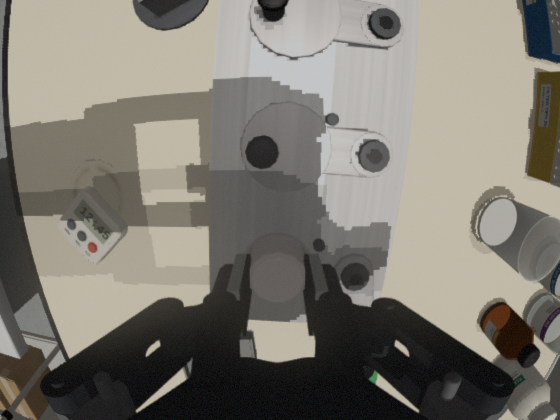

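View pics/d17.png

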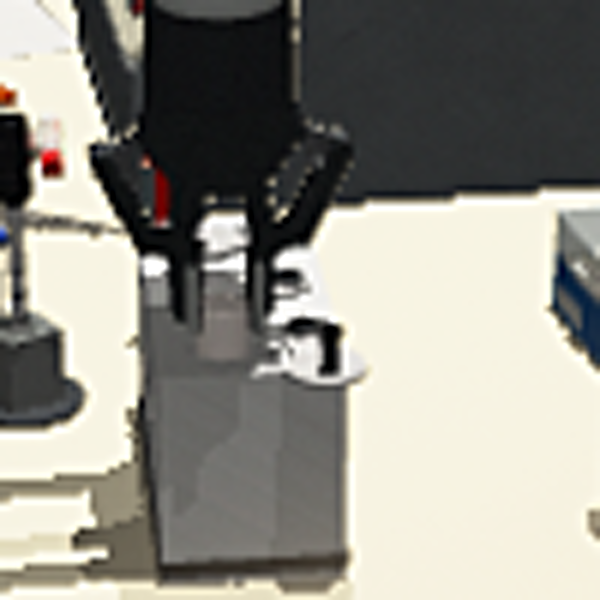

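Call:
send_rows:
  series:
    - {"tx": 0, "ty": 0, "tz": 0, "wx": 0, "wy": 0, "wz": 0, "jaw": 0.58}
    - {"tx": 0, "ty": 0, "tz": 0, "wx": 0, "wy": 0, "wz": 0, "jaw": 0.58}
    - {"tx": 0, "ty": 0, "tz": -2.5, "wx": 0, "wy": 0, "wz": 0, "jaw": 0.58}
    - {"tx": 0, "ty": 0, "tz": -3.5, "wx": 0, "wy": 0, "wz": 0, "jaw": 0.58}
    - {"tx": 0, "ty": 0, "tz": 0, "wx": 0, "wy": 0, "wz": 0, "jaw": 0.58}

```text
t: 17.55
tool_pos: [0.5544, 0.0934, 0.2038]
tool_rot: [2.226, 2.213, 0.005]
contact_force: [0.2, -1.1, 0.7]
opening: 0.0359
```

```bash
python3 - <<'E'
from station import ctrl
from h import *
plan(ctrl.get_obs(),[.5533,.0928,.137],0)
c=ctrl.camera_info("wrist");im=ctrl.get_image("wrist");cv2.imwrite("pics/w18.png",im[:,:,::-1]); np.savez("w18.npz",**{k:c[k] for k in("mtx","R","t")})
cv2.imwrite("pics/w18a.png",cv2.convertScaleAbs(cv2.resize(im[120:270,220:370,::-1],None,fx=4,fy=4,interpolation=cv2.INTER_CUBIC),alpha=1.6));
E
```

```text
t 17.55 pos [0.5544 0.0934 0.2038] yaw -0.3 zax [ 0.004  0.    -1.   ] open 0.0359 F [ 0.2 -1.1  0.7]
 shift cm [-0.06 -0.13  6.68] worldx in tool [0.006 1.    0.004] worldy [ 1.    -0.006  0.   ]
 wz (tool, +z down => neg of world)  -0.006
```

View pics/w18a.png

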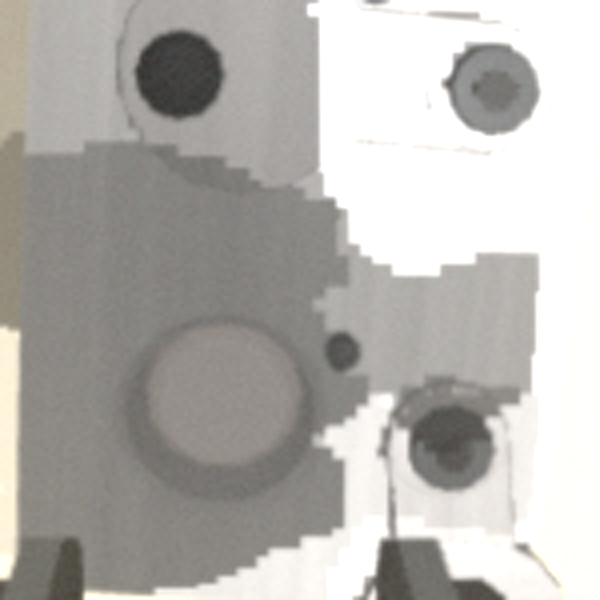

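```bash
python3 - <<'E'
from station import ctrl
from h import *
o=ctrl.get_obs();print(o['q'].round(2))
rows(o,[.6164,.0196,.20],45,5)
c=dict(np.load("w18.npz"));c['fish']=1
print(onz(c,(220+450/4,120+443/4),.1305),onz(c,(220+495/4,120+89/4),.1305))
E
```

```text
[ 0.03 -0.07  1.81  0.    1.41  0.04]
0 [-1.47  1.27  0.03] wz -0.158
1 [-1.65  1.03  0.03] wz -0.158
2 [-1.79  0.75  0.03] wz -0.158
3 [-1.89  0.46  0.03] wz -0.158
4 [-1.94  0.16  0.03] wz -0.158
[0.59265998 0.08977233 0.1305    ] [0.59767076 0.14958982 0.1305    ]
```

Call:
send_rows:
  series:
    - {"tx": -1.5, "ty": 1.3, "tz": 0, "wx": 0, "wy": 0, "wz": -0.158, "jaw": 1}
    - {"tx": -1.6, "ty": 1.0, "tz": 0, "wx": 0, "wy": 0, "wz": -0.158, "jaw": 1}
    - {"tx": -1.8, "ty": 0.8, "tz": 0, "wx": 0, "wy": 0, "wz": -0.158, "jaw": 1}
    - {"tx": -1.9, "ty": 0.5, "tz": 0, "wx": 0, "wy": 0, "wz": -0.158, "jaw": 1}
    - {"tx": -1.9, "ty": 0.2, "tz": 0, "wx": 0, "wy": 0, "wz": -0.158, "jaw": 1}

```text
t: 18.23
tool_pos: [0.6155, 0.0202, 0.1928]
tool_rot: [-1.159, -2.908, 0.005]
contact_force: [-0.3, 0.5, -0.1]
opening: 0.0
```

Call:
send_rows:
  series:
    - {"tx": 0, "ty": 0, "tz": 0, "wx": 0, "wy": 0, "wz": 0, "jaw": 1}

```text
t: 18.35
tool_pos: [0.6151, 0.0195, 0.191]
tool_rot: [-1.163, -2.904, 0.006]
contact_force: [-0.3, 0.2, -0.5]
opening: -0.0001
```

```bash
python3 - <<'E'
from station import ctrl
from h import *
plan(ctrl.get_obs(),[.6164,.0196,.147],45)
c=ctrl.camera_info("wrist");im=ctrl.get_image("wrist");cv2.imwrite("pics/w19.png",im[:,:,::-1]); np.savez("w19.npz",**{k:c[k] for k in("mtx","R","t")})
E
```

```text
t 18.35 pos [0.6151 0.0195 0.191 ] yaw 46.4 zax [-0.014  0.001 -1.   ] open -0.0001 F [-0.3  0.2 -0.5]
 shift cm [-0.13  0.13  4.4 ] worldx in tool [-0.724  0.69  -0.014] worldy [0.69  0.724 0.001]
 wz (tool, +z down => neg of world)  0.024
```

View pics/w19.png

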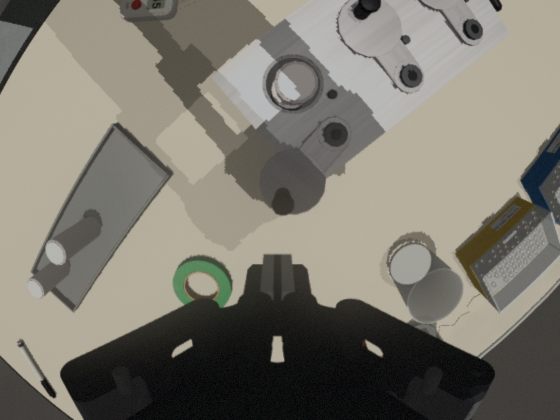

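```bash
python3 - <<'E'
from h import *
c=dict(np.load("w19.npz"));c['fish']=1
print(onz(c,(283,204),.15),onz(c,(335,134),.1305))
E
```

```text
[0.59868812 0.03911304 0.15      ] [0.59270489 0.08736928 0.1305    ]
```

Call:
send_rows:
  series:
    - {"tx": -0.1, "ty": 0.1, "tz": 2, "wx": 0, "wy": 0, "wz": 0.02, "jaw": 1}
    - {"tx": 0, "ty": 0, "tz": 2, "wx": 0, "wy": 0, "wz": 0, "jaw": 1}
    - {"tx": 0, "ty": 0, "tz": 0, "wx": 0, "wy": 0, "wz": 0, "jaw": 1}

```text
t: 18.77
tool_pos: [0.6129, 0.0219, 0.1455]
tool_rot: [-1.195, -2.886, 0.008]
contact_force: [0.4, 0.0, 0.7]
opening: 0.0001
```

```bash
python3 - <<'E'
from station import ctrl
from h import *
plan(ctrl.get_obs(),[.6164,.0196,.147],45)
E
```

```text
t 18.77 pos [0.6129 0.0219 0.1455] yaw 45.0 zax [-0.019  0.002 -1.   ] open 0.0001 F [0.4 0.  0.7]
 shift cm [-0.4   0.08 -0.16] worldx in tool [-0.707  0.707 -0.019] worldy [0.707 0.707 0.002]
 wz (tool, +z down => neg of world)  0.0
```

```bash
cat > arc.py <<'E'
from station import ctrl
from h import *
import sys
o=ctrl.get_obs(); plan(o,[.6164,.0196,.147],45)
R=Ro.from_rotvec(o['tool_rot']).as_matrix(); pos=o['tool_pos'].copy()
for a in map(float,sys.argv[1:]):
    w=a-.07; pin=np.array([.5918,.0885])+.05*np.array([-np.cos(w),-np.sin(w)])
    T=np.array([*(pin-np.array([-.707,.707])*.0155),.146]); print(a,"T",T.round(4),"d",(R.T@(T-pos)*100).round(2)); pos=T
E
python3 arc.py 1.76 1.6 1.4 1.2 1.0 .8
```

```text
t 18.77 pos [0.6129 0.0219 0.1455] yaw 45.0 zax [-0.019  0.002 -1.   ] open 0.0001 F [0.4 0.  0.7]
 shift cm [-0.4   0.08 -0.16] worldx in tool [-0.707  0.707 -0.019] worldy [0.707 0.707 0.002]
 wz (tool, +z down => neg of world)  0.0
1.76 T [0.6087 0.0279 0.146 ] d [ 0.72  0.13 -0.04]
1.6 T [0.6007 0.0276 0.146 ] d [ 0.54 -0.59  0.01]
1.4 T [0.5908 0.029  0.146 ] d [ 0.8  -0.6   0.02]
1.2 T [0.5814 0.0323 0.146 ] d [ 0.9  -0.43  0.02]
1.0 T [0.5729 0.0375 0.146 ] d [ 0.97 -0.24  0.02]
0.8 T [0.5655 0.0442 0.146 ] d [ 1.   -0.04  0.02]
```

Call:
send_rows:
  series:
    - {"tx": 0.6, "ty": 0.1, "tz": 0, "wx": -0.013, "wy": -0.013, "wz": 0, "jaw": 1}
    - {"tx": 0.5, "ty": -0.5, "tz": 0, "wx": 0, "wy": 0, "wz": 0, "jaw": 1}
    - {"tx": 0.8, "ty": -0.6, "tz": 0, "wx": 0, "wy": 0, "wz": 0, "jaw": 1}
    - {"tx": 0.9, "ty": -0.4, "tz": 0, "wx": 0, "wy": 0, "wz": 0, "jaw": 1}
    - {"tx": 0, "ty": 0, "tz": 0, "wx": 0, "wy": 0, "wz": 0, "jaw": 1}

```text
t: 19.4
tool_pos: [0.5832, 0.0286, 0.1469]
tool_rot: [1.199, 2.892, -0.007]
contact_force: [-0.1, -0.4, 0.6]
opening: -0.0003
```

```bash
python3 arc.py 1.0 .8 .6 .4 .2 0 -.05; python3 - <<'E'
from station import ctrl
from h import *
c=ctrl.camera_info("wrist");im=ctrl.get_image("wrist");cv2.imwrite("pics/w20.png",im[:,:,::-1])
E
```

```text
t 19.4 pos [0.5832 0.0286 0.1469] yaw 45.0 zax [ 0.008 -0.008 -1.   ] open -0.0003 F [-0.1 -0.4  0.6]
 shift cm [-2.99  1.71  0.03] worldx in tool [-0.707  0.707  0.008] worldy [ 0.707  0.707 -0.008]
 wz (tool, +z down => neg of world)  -0.0
1.0 T [0.5729 0.0375 0.146 ] d [ 1.36 -0.11  0.08]
0.8 T [0.5655 0.0442 0.146 ] d [ 1.   -0.04 -0.01]
0.6 T [0.5596 0.0523 0.146 ] d [ 0.99  0.15 -0.01]
0.4 T [0.5555 0.0613 0.146 ] d [ 0.94  0.35 -0.01]
0.2 T [0.5532 0.0711 0.146 ] d [ 0.85  0.53 -0.01]
0.0 T [0.5529 0.081  0.146 ] d [ 0.73  0.68 -0.01]
-0.05 T [0.5531 0.0835 0.146 ] d [ 0.16  0.19 -0.  ]
```

View pics/w20.png

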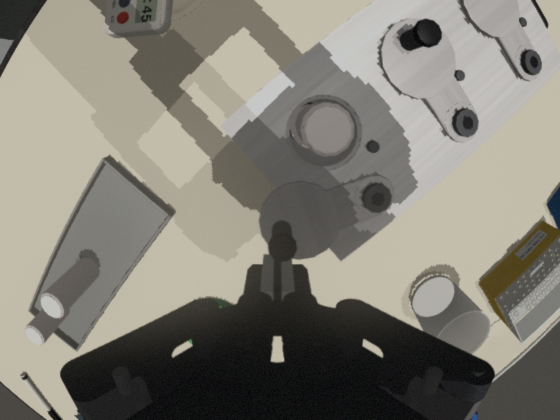

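Pushing works: the cover has turned with the pin centred ahead of the fingers. Continue along the arc.

Call:
send_rows:
  series:
    - {"tx": 1.3, "ty": -0.1, "tz": 0, "wx": 0.01, "wy": 0, "wz": 0, "jaw": 1}
    - {"tx": 1.0, "ty": 0, "tz": 0, "wx": 0, "wy": 0, "wz": 0, "jaw": 1}
    - {"tx": 1.0, "ty": 0.1, "tz": 0, "wx": 0, "wy": 0, "wz": 0, "jaw": 1}
    - {"tx": 0.9, "ty": 0.3, "tz": 0, "wx": 0, "wy": 0, "wz": 0, "jaw": 1}
    - {"tx": 0, "ty": 0, "tz": 0, "wx": 0, "wy": 0, "wz": 0, "jaw": 1}

```text
t: 20.08
tool_pos: [0.5549, 0.0637, 0.1476]
tool_rot: [1.198, 2.895, -0.02]
contact_force: [0.5, -0.3, 0.5]
opening: 0.0002
```

```bash
python3 arc.py .4 .2 0 -.05; python3 - <<'E'
from station import ctrl
from h import *
c=ctrl.camera_info("wrist");im=ctrl.get_image("wrist");cv2.imwrite("pics/w21.png",im[:,:,::-1])
E
```

```text
t 20.07 pos [0.5549 0.0637 0.1476] yaw 45.0 zax [ 0.004 -0.015 -1.   ] open 0.0002 F [ 0.5 -0.3  0.5]
 shift cm [-7.47  1.23  0.15] worldx in tool [-0.708  0.707  0.004] worldy [ 0.707  0.708 -0.015]
 wz (tool, +z down => neg of world)  0.001
0.4 T [0.5555 0.0613 0.146 ] d [-0.2  -0.12  0.16]
0.2 T [0.5532 0.0711 0.146 ] d [ 0.85  0.53 -0.02]
0.0 T [0.5529 0.081  0.146 ] d [ 0.73  0.68 -0.02]
-0.05 T [0.5531 0.0835 0.146 ] d [ 0.16  0.19 -0.  ]
```

View pics/w21.png

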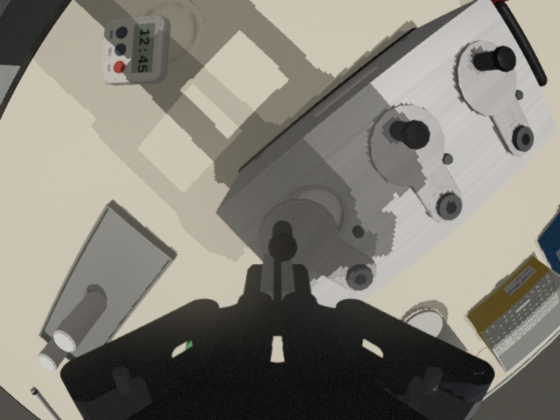

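Call:
send_rows:
  series:
    - {"tx": 0.7, "ty": 0.4, "tz": 0.1, "wx": -0.006, "wy": 0.01, "wz": 0, "jaw": 1}
    - {"tx": 0.6, "ty": 0.6, "tz": 0, "wx": 0, "wy": 0, "wz": 0, "jaw": 1}
    - {"tx": 0, "ty": 0, "tz": 0, "wx": 0, "wy": 0, "wz": 0, "jaw": 1}

```text
t: 20.5
tool_pos: [0.5536, 0.078, 0.1467]
tool_rot: [1.2, 2.898, -0.013]
contact_force: [0.1, -3.7, 0.3]
opening: 0.0
```

```bash
python3 arc.py 0 -.05; python3 - <<'E'
from station import ctrl
from h import *
c=ctrl.camera_info("wrist");im=ctrl.get_image("wrist");cv2.imwrite("pics/w22.png",im[:,:,::-1])
E
```

```text
t 20.5 pos [0.5536 0.078  0.1467] yaw 45.0 zax [ 0.002 -0.01  -1.   ] open 0.0 F [ 0.1 -3.7  0.3]
 shift cm [-8.57  0.31  0.04] worldx in tool [-0.707  0.707  0.002] worldy [ 0.707  0.707 -0.01 ]
 wz (tool, +z down => neg of world)  -0.0
0.0 T [0.5529 0.081  0.146 ] d [0.27 0.16 0.07]
-0.05 T [0.5531 0.0835 0.146 ] d [ 0.16  0.19 -0.  ]
```

View pics/w22.png

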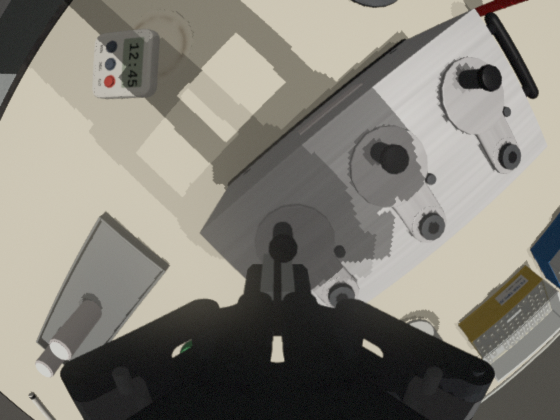

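Call:
send_rows:
  series:
    - {"tx": 0.25, "ty": 0.25, "tz": 0, "wx": 0, "wy": 0, "wz": 0, "jaw": 1}
    - {"tx": 0, "ty": 0, "tz": 0, "wx": 0, "wy": 0, "wz": 0, "jaw": 1}

```text
t: 20.8
tool_pos: [0.5542, 0.0783, 0.1466]
tool_rot: [1.2, 2.894, -0.024]
contact_force: [0.9, -0.5, 1.2]
opening: -0.0002
```

Call:
send_rows:
  series:
    - {"tx": 0.3, "ty": 0.3, "tz": 0, "wx": -0.008, "wy": 0.01, "wz": 0, "jaw": 1}

```text
t: 20.92
tool_pos: [0.5545, 0.0797, 0.1465]
tool_rot: [1.2, 2.897, -0.017]
contact_force: [1.9, -18.2, -0.3]
opening: 0.0
```

Call:
send_rows:
  series:
    - {"tx": 0.3, "ty": 0.3, "tz": 0, "wx": 0, "wy": 0, "wz": 0, "jaw": 1}

```text
t: 21.05
tool_pos: [0.5551, 0.0801, 0.1465]
tool_rot: [1.199, 2.893, -0.03]
contact_force: [2.7, -16.5, 0.6]
opening: -0.0001
```

Call:
send_rows:
  series:
    - {"tx": -1.2, "ty": 0, "tz": 0, "wx": 0, "wy": 0, "wz": 0, "jaw": 1}
    - {"tx": -1.0, "ty": 0, "tz": -2, "wx": 0, "wy": 0, "wz": 0, "jaw": 1}
    - {"tx": 0, "ty": 0, "tz": -4, "wx": 0, "wy": 0, "wz": 0, "jaw": 1}
    - {"tx": -3, "ty": 0, "tz": -4, "wx": 0, "wy": 0, "wz": 0, "jaw": 1}
    - {"tx": 0, "ty": 0, "tz": 0, "wx": 0, "wy": 0, "wz": 0, "jaw": 1}

```text
t: 21.68
tool_pos: [0.5936, 0.0466, 0.2536]
tool_rot: [1.199, 2.896, -0.019]
contact_force: [0.4, -0.0, -0.6]
opening: -0.0002
```

```bash
python3 - <<'E'
from station import ctrl
from h import *
o=ctrl.get_obs();plan(o,[.55,.08,.25])
for n in("wrist","scene","side"):
    c=ctrl.camera_info(n);im=ctrl.get_image(n)[:,:,::-1]
    if n=="wrist":np.savez("w23.npz",**{k:c[k] for k in("mtx","R","t")})
    cv2.imwrite(f"pics/{n}23.png",im if n=="wrist" else cv2.resize(im[110:370,140:350],None,fx=2.3,fy=2.3,interpolation=cv2.INTER_CUBIC))
E
```

```text
t 21.68 pos [0.5936 0.0466 0.2536] yaw 45.0 zax [ 0.002 -0.014 -1.   ] open -0.0002 F [ 0.4 -0.  -0.6]
 shift cm [ 5.45 -0.72  0.31] worldx in tool [-0.707  0.707  0.002] worldy [ 0.707  0.707 -0.014]
```

View pics/wrist23.png

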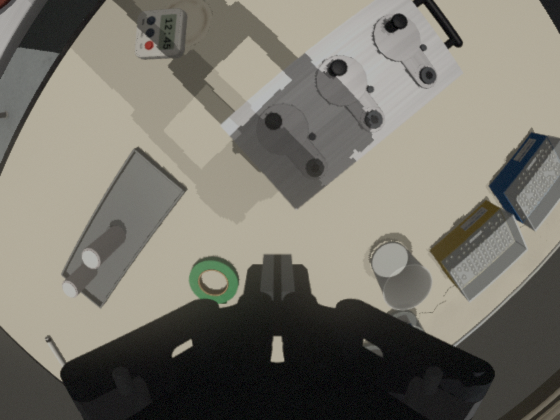

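View pics/scene23.png

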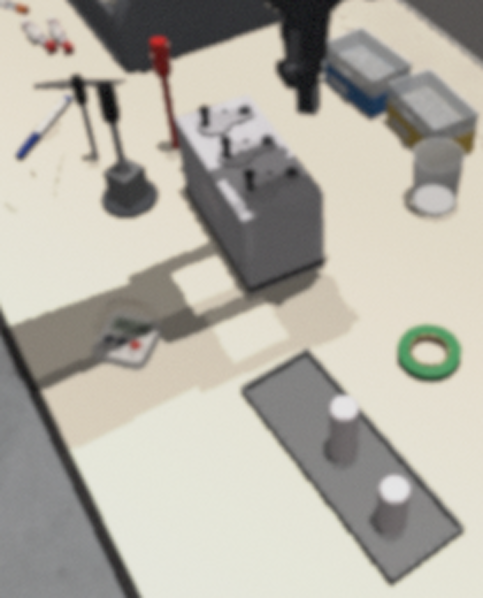

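View pics/side23.png

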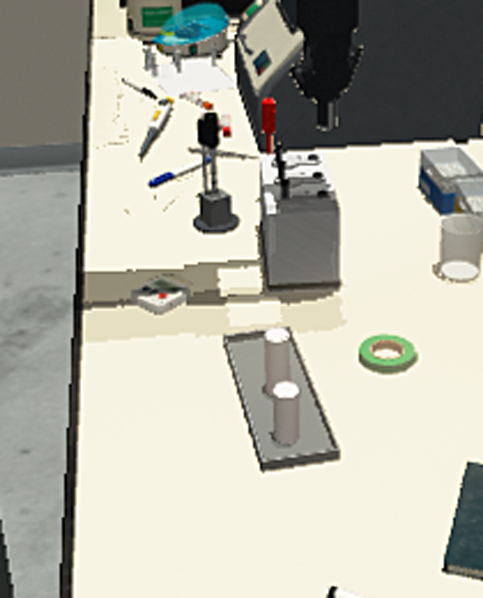

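```bash
python3 - <<'E'
from h import *
c=dict(np.load("w23.npz"));c['fish']=1
im=cv2.imread("pics/wrist23.png")
cv2.imwrite("pics/w23a.png",cv2.convertScaleAbs(cv2.resize(im[50:190,240:400],None,fx=4.5,fy=4.2,interpolation=cv2.INTER_CUBIC),alpha=1.7))
for p,q in [((273,121.5),(315,167.5)),((338,67.5),(373.5,119)),((397,22.5),(428.5,75))]:
    v=onz(c,p,.15)-onz(c,q,.1305);print(v[:2].round(4),np.hypot(*v[:2]).round(4),np.arctan2(v[1],v[0]).round(3))
E
```

```text
[-0.0493  0.003 ] 0.0494 3.081
[-0.0492  0.0029] 0.0493 3.083
[-0.0498  0.0002] 0.0498 3.137
```

View pics/w23a.png

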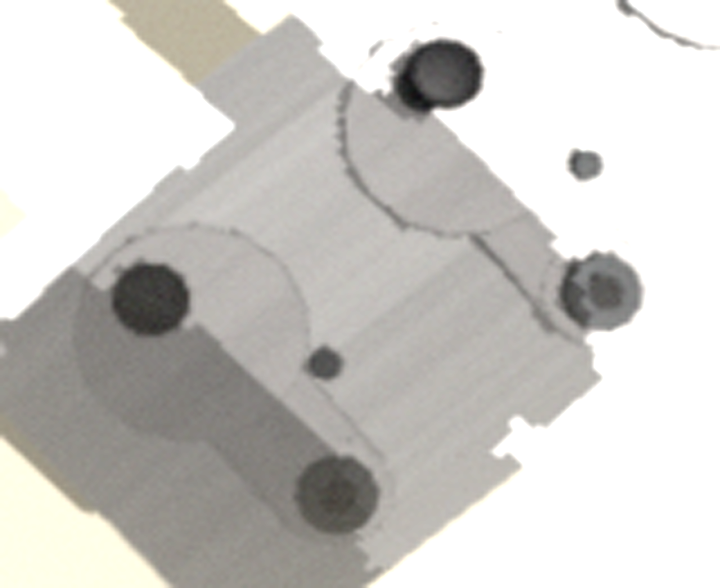

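```bash
python3 -c "
from station import ctrl
print(ctrl.finish_job())"
```

```text
the job is handed in; nothing more can be done
None
```

The job is handed in at about 22 s of the 61 s limit. My last checks showed nothing failed or out of place.

- **Sounding:** The rod went into the open bore and touched the pot's cap (10 N) at about 53 mm, against the nominal 52 mm. That called for the 50 mm spacer. I put the rod back upright in its stand; the later views show it there. I let go with its tip about 9 mm above the stand's underside.
- **Spacer:** I lowered the 50 mm spacer in centred on the bore and let it drop the last part. In the wrist view its top was at about rim height, just below, and the cover then slid over it without catching.
- **Cover:** I pushed it by the pin until it met the stop (about 18 N). Its measured direction matches the shut cover next to it to within 0.002 rad. The third cover read about 0.05 rad off, at the picture's edge where the view is least accurate.
- **Everything else:** The 65 and 80 mm spacers stand in the tray, and the beaker, tape roll and timer look unmoved. The gripper is clear of everything.

The wrist camera and the arm's own position readings disagreed by 1–2 mm throughout. The arm also drifted up to 6 mm during some moves, so I re-aimed from close wrist views before putting the rod into the stand and the spacer into the bore.

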